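# Open the sample case onto its stay and load a tube

## Robot

A 6-joint arm with a two-finger parallel gripper is mounted at the origin on a cart in front of the work surface, level with it; the furniture and walls round the work are solid. World frame = base frame: x ahead of the robot, y to its left, z up, the work surface at z = 0. Lengths are in m, angles in rad, forces in N, time in s.
With the tool pointing down it reaches from about 0.4 to 0.825 m from the base axis. Payload 7 kg.
Tool frame: the origin (TCP) lies at the very end of the fingers, on their centre line; the grasp point (between the pads) lies 19 mm behind it; z points along the fingers, y is the line along which they close (so a half turn about z gives the same grasp; the last joint's range is limited). The gripper opens to 88 mm and grips with 3 to 60 N. Pads are 19 mm wide; open, the fingers measure 130 mm over their backs; the gripper's body (78 mm by 193 mm) begins 47 mm behind the grasp point.
Start: joints at [0.288, 0.359, 0.012, 0, -1.224, -0.288], TCP at [0.675, -0, 0.227] pointing down, gripper open.
Joint ranges: [-3.07, 3.07], [-1.43, 2.12], [-1.02, 1.25], [-3.03, 1.67], [-3.05, -0], [-3.03, 3.03]. Speed limits (rad/s): [2.39, 2.39, 3.01, 3.14, 3.14, 3.14].

## Interface

Orientations are given as [roll, pitch, yaw] about the fixed x, y, z axes, in that order (R = Rz(yaw) Ry(pitch) Rx(roll)).
In Python, from station import arm gives the robot as it stands. The module is installed in compiled form; this text tells all that it offers.
- The arm moves only by the shell command python3 -m crank 'ROWS' [FORCE]. ROWS is JSON, a list of rows, each an object of numbers: "dx", "dy", "dz": the shift along the world's x, y, z in m; "twist": the turn about the world's z in degrees; "grip": the opening, from -1 (shut) to 1 (fully open). A call has exactly 5 rows; each row is the pose to reach, as a shift and turn from the pose commanded when the call began; what a row does not reach only later rows make up. A row lasts 1/12 s, in which the tool goes at most 41.7 mm and 7.16 degrees, less where a joint would pass 70% of its speed; a pose out of reach is approached as far as the arm can. A call with a gripper value outside its range is refused whole. The fingers move at their own pace and stop on an object; FORCE is the grip in N (left out, the last holds). Time passes only in rows, so rows that repeat a pose let the fingers close, or fill a call up. It gives the time, the measured TCP pose, the force, the opening and the grip force at its end, in the units of the state.
- arm.get_state(): the state, without advancing time (a new reading comes with each control period).
- arm.grab_frame(name): name is "scene" or "side" or "wrist"; returns the picture (400x640x3 uint8, red, green, blue); there is no depth.
- arm.get_calibration(name): a dict with "fx", "fy", "cx", "cy" (pixels), "cam_to_world" (4x4, takes a point from camera to world coordinates); the wrist camera has in their place "tool_from_camera" (4x4, takes a point from camera to tool coordinates, whose origin is the TCP and whose axes are the flange's). Camera axes: x right, y down, z forward; pixel columns grow to the right and rows downward; lengths in m; the calibration is good to about 2 mm. A picture is of the moment at which its call begins: read the wrist's pose just before it. get_calibration takes no time and is no camera call.
- arm.job_done(): hands the job in; it is judged then, once.
The state is a dict: "t": time; "q": joint angles; "qd": joint speeds; "joint_efforts": joint torques, N m; "eef_pos": TCP position; "ee_rot": TCP orientation; "force": force on the tool from outside, world axes, zero at the start; "moment": the same for the moment, N m; "width": finger opening in m; "gripper_force": force on a finger pad.
Only numpy, scipy, OpenCV 4.12 (cv2) and the standard library are available. Lean on these libraries where they do the work, as an engineer would, in place of code of your own. Each camera call takes 0.05 s, during which the arm holds its last target. There are 200 camera calls.

## Task

Open the blue lid of the sample transport case by its black bar: bring it up over its balance point and then ease it slowly down backwards until it leans on its stay and stays open by itself when you let go; it must not drop or bang, and the loose case must not be shoved, tipped or lifted. Then take the purple-capped tube out of the clear rack and stand it all the way down in the middle hole inside the case, leaving the rack and the other two tubes as they are.

Things in the scene. Friction and masses are not known exactly. Their poses are not given: they have to be found in the camera images.
- case: White open-topped steel sample case with a blue band and blue lid, 100 (x) x 180 (y) x 95 mm, walls and floor 4 mm, 3.2 kg, loose on the bench: more than about 7 N at the lid bar tips or shifts it. Origin at the centre of its underside, z up; the lid's hinge runs along y on the back (+x) top edge; the front (-x) faces roughly to the robot.
- lid_hinge (a point): Middle of the hinge line of the lid, 50 mm behind the case's centre at height 95 mm; the hinge line runs along the case's y axis.
- lid_bar (a point): Centre of the lid's bar: a black roller, 12 mm in diameter, that turns freely on its axle parallel to the hinge, 98 mm long between two end posts. With the lid closed it lies 140 mm in front of the hinge line and 28 mm above it (40 mm in front of the lid's edge, 20 mm above its upper face); it moves on a circle of 143 mm about the hinge line. When it leans far back, the lid's edge is 47 mm to the front of the bar.
- lid (a joint): Lid angle, rad: 0 closed, 1.57 upright, more leaning back. The lid (100 x 180 x 8 mm, about 0.45 kg) swings freely: it falls shut below its balance point (about 1.5) and backwards beyond it, until it meets the hard stop of the stay, a clamped arm at the hinge's +y end. The stay's setting differs from case to case (lid at rest at 1.68 to 2.20) and is not reported: feel for it.
- slot (a point): Centre of the floor of the middle of three holes in the grey strip inside the case (18 mm in front of the case's centre, 4 mm above its underside). The holes are 17 mm wide, 45 mm apart along the case's y axis; the strip's top is 40 mm above the case's underside. The point's axes are those of the case.
- tube_purple: Blood tube with a purple cap, 87 mm tall, glass 13 mm and cap 16 mm in diameter (cap from 69 to 87 mm), about 12 g. Origin at the centre of its lower end, z along the tube. It stands in the rack.
- tube_red: Like it, with a red cap; to be left in the rack.
- tube_white: Like it, with a white cap; to be left in the rack.
- rack: Clear open grid rack, 46 (x) x 131 (y) x 55 mm, about 0.4 kg, loose; origin at the centre of its underside, long side along y. Holes 18 mm square, 20 mm apart; its floor is 4 mm thick. The three tubes stand 40 mm apart in the row on its -x side, in any order.

How it is judged:
By the outcome, as a careful person would: the job done as asked, in the order asked, and still so for the second after the job is handed in, with the robot touching nothing.
It also fails if it takes over 72 s, if anything falls off the work surface, if the arm or the gripper's body presses on something with over 40 N, if the wrist force passes 120 N, or if a joint passes its speed limit or range.

## Working session

There is one attempt and no reset: what is moved stays moved. The work goes in short steps, Python scripts to look and compute and a shell command to move; the robot and the scene stay as the last step left them, time stands still between calls to the robot, and variables do not carry over. Pictures are saved under pics/ and viewed, at most 14 in all, crops included, and the job is handed in when it is done.

```bash
mkdir -p pics; python3 - <<'E'
from station import arm
import cv2,numpy as np
print(arm.get_state())
a=[]
for n in ["scene","side","wrist"]:
    f=arm.grab_frame(n); cv2.imwrite(f"pics/{n}0.png",f[:,:,::-1]); 
    c=arm.get_calibration(n); print(n,{k:np.round(v,4).tolist() for k,v in c.items()})
E
```

```text
{'t': 0.0, 'q': array([ 2.88094520e-01,  3.59395754e-01,  1.10279119e-02, -3.61018210e-04,
       -1.22411267e+00, -2.88075069e-01]), 'qd': array([-3.86997443e-05, -7.19930790e-04, -2.78203430e-04, -2.39222792e-04,
        9.13164801e-04,  2.54438972e-04]), 'joint_efforts': array([-8.00930356e-04, -5.82726967e+01,  2.93058443e+01,  6.99745238e+00,
        6.93249181e-03, -2.06530804e-04]), 'eef_pos': array([ 6.74486929e-01, -3.38912251e-05,  2.25601539e-01]), 'ee_rot': array([ 3.13988144e+00, -1.53145177e-04, -1.57089970e+00]), 'force': array([ 0.47237845,  0.52502358, -0.29629687]), 'moment': array([ 0.06266953, -0.00669431,  0.03339519]), 'gripper_force': 0.0, 'width': 0.08748821766570233}
scene {'fx': 367.9687, 'fy': 367.9687, 'cx': 321.7585, 'cy': 196.7699, 'cam_to_world': [[0.6903, -0.3248, 0.6465, -0.0566], [-0.7231, -0.2806, 0.6311, -0.4858], [-0.0236, -0.9032, -0.4286, 0.4492], [0.0, 0.0, 0.0, 1.0]]}
side {'fx': 445.6312, 'fy': 445.6312, 'cx': 316.0839, 'cy': 202.0888, 'cam_to_world': [[-0.9984, -0.0161, 0.0534, 0.4482], [-0.0527, 0.5832, -0.8106, 0.7424], [-0.0181, -0.8122, -0.5832, 0.5784], [0.0, 0.0, 0.0, 1.0]]}
wrist {'fx': 279.7408, 'fy': 279.7408, 'cx': 320.5923, 'cy': 199.4089, 'tool_from_camera': [[0.0003, -0.952, -0.306, 0.0834], [1.0, 0.0003, 0.0, 0.0014], [0.0001, -0.306, 0.952, -0.1584], [0.0, 0.0, 0.0, 1.0]]}
```

View pics/scene0.png

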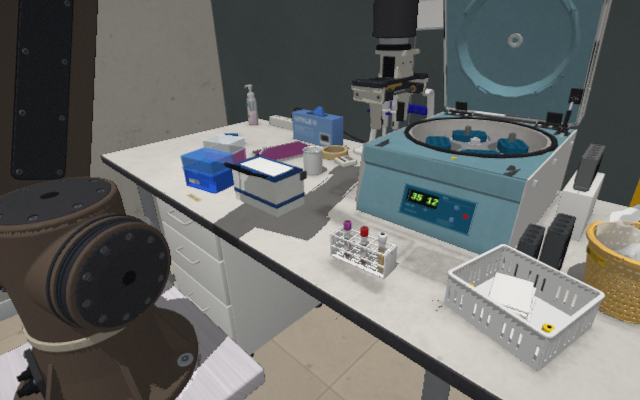

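View pics/side0.png

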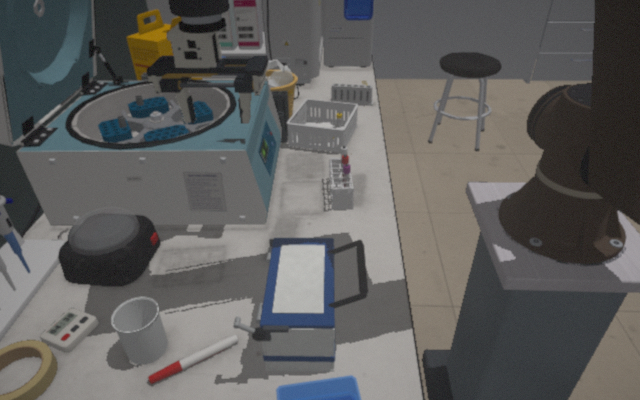

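View pics/wrist0.png

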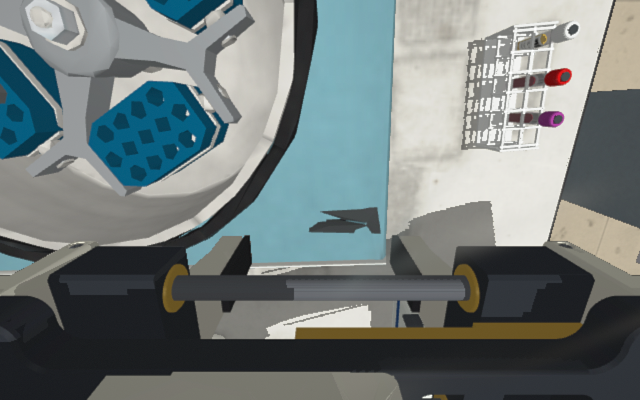

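The scene view shows the case around (268,185) and the rack around (362,250). The side view shows the lid at (300,283), the bar from about (362,243) to (366,297), and the stay at (262,330). Next, an enlarged crop.

```bash
python3 - <<'E'
import cv2,numpy as np
a=cv2.imread('pics/scene0.png')[145:220,215:315]; b=cv2.imread('pics/side0.png')[225:375,230:380]
a=cv2.resize(a,None,fx=4,fy=4,interpolation=2); b=cv2.resize(b,None,fx=4,fy=4,interpolation=2)[:600,:]
c=cv2.imread('pics/side0.png')[145:215,315:365]; c=cv2.resize(c,None,fx=4,fy=4)
o=np.zeros((600,800,3),np.uint8)
b=cv2.resize(b,(400,400)); 
o[:300,:400]=a; o[:400,400:]=b; o[300:580,:200]=c
cv2.imwrite('pics/crop1.png',o)
E
```

```text
(no output)
```

View pics/crop1.png

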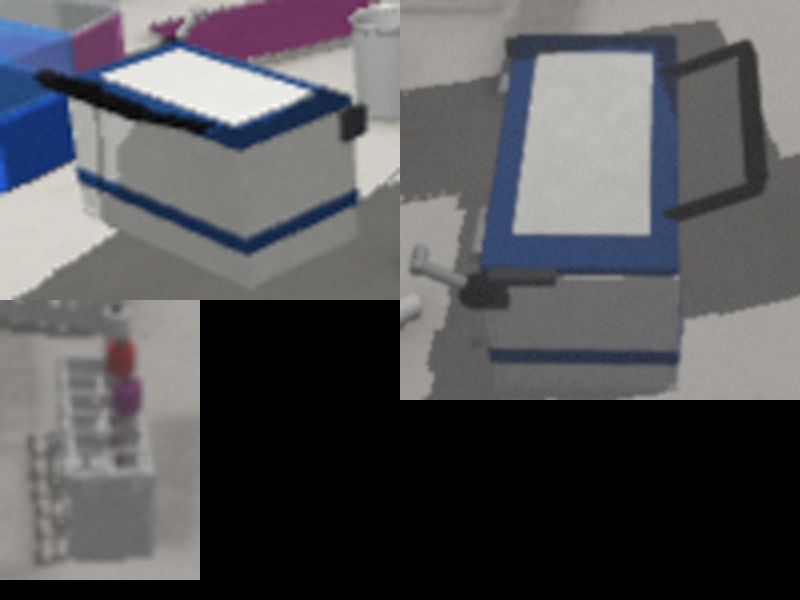

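```bash
cat > h.py <<'E'
from station import arm
import numpy as np, cv2
from scipy.spatial.transform import Rotation as R
def ray(n,uv,st=None):
    c=arm.get_calibration(n)
    if n=="wrist":
        T=np.eye(4); T[:3,:3]=R.from_euler('xyz',st['ee_rot']).as_matrix(); T[:3,3]=st['eef_pos']; M=T@c['tool_from_camera']
    else: M=np.array(c['cam_to_world'])
    d=M[:3,:3]@np.array([(uv[0]-c['cx'])/c['fx'],(uv[1]-c['cy'])/c['fy'],1]); return M[:3,3],d
def plane(n,uv,z,st=None):
    o,d=ray(n,uv,st); return o+d*(z-o[2])/d[2]
E
python3 - <<'E'
from h import *
np.set_printoptions(precision=4,suppress=True)
f=lambda u,v:(230+(u-400)/2.6667,225+v/2.6667)
for n,p,z in [("f-",(676,38),.103),("f+",(678,273),.103),("b+",(481,270),.103),("b-",(516,37),.103),("bar-",(746,48),.123),("bar+",(757,184),.123),('base f+',(678,388),0.005)]:
    print(n,plane("side",f(*p),z))
print("scene f-",plane("scene",(275,182),.103),"bar",plane("scene",(225,163.7),.123),plane("scene",(267.5,177),.123))
st=arm.get_state()
I=cv2.imread('pics/wrist0.png');h=cv2.cvtColor(I,cv2.COLOR_BGR2HSV)
m=cv2.inRange(h,(135,80,50),(165,255,255));m[:90]=0;m[:,:450]=0
print(cv2.moments(m,True)['m00'])
n,l,s,c=cv2.connectedComponentsWithStats(m);print(s,c)
i=1+np.argmax(s[1:,4]);print("purple cap centre",plane("wrist",c[i],.085,st),plane("wrist",(554,119),.091,st),"red",plane("wrist",(561,77),.091,st),"white",plane("wrist",(569,31),.091,st))
E
```

```text
f- [0.4576 0.185  0.103 ]
f+ [0.4529 0.3627 0.103 ]
b+ [0.5505 0.3646 0.103 ]
b- [0.5563 0.1872 0.103 ]
bar- [0.4164 0.2161 0.123 ]
bar+ [0.4137 0.3213 0.123 ]
base f+ [0.4524 0.3612 0.005 ]
scene f- [0.4519 0.1671 0.103 ] bar [0.4159 0.3235 0.123 ] [0.4304 0.1663 0.123 ]
266.0
[[     0      0    640    400 255734]
 [   538    112     26     15    266]] [[319.2607 199.5841]
 [549.5338 118.6015]]
purple cap centre [ 0.4375 -0.0746  0.085 ] [ 0.4376 -0.0744  0.091 ] red [ 0.4408 -0.1134  0.091 ] white [ 0.4437 -0.1525  0.091 ]
```

```bash
python3 -m crank '[{"dx":-0.026,"dy":0.027,"grip":-0.3},{"dx":-0.052,"dy":0.054,"grip":-0.3},{"dx":-0.078,"dy":0.081,"grip":-0.3},{"dx":-0.104,"dy":0.108,"grip":-0.3},{"dx":-0.13,"dy":0.135,"grip":-0.3}]' 4; python3 -m crank '[{"dx":-0.026,"dy":0.027,"grip":-0.3},{"dx":-0.052,"dy":0.054,"grip":-0.3},{"dx":-0.078,"dy":0.081,"grip":-0.3},{"dx":-0.104,"dy":0.108,"twist":1,"grip":-0.3},{"dx":-0.13,"dy":0.135,"twist":1.6,"grip":-0.3}]'
python3 -m crank '[{"dx":-0.00,"dz":-0.02,"grip":-0.3},{"dz":-0.04,"grip":-0.3},{"dz":-0.04,"grip":-0.3},{"dz":-0.04,"grip":-0.3},{"dz":-0.04,"grip":-0.3}]'
python3 - <<'E'
from h import *
print(arm.get_state()['ee_rot'])
for n in ["wrist","side"]: cv2.imwrite(f"pics/{n}1.png",arm.grab_frame(n)[:,:,::-1])
E
```

```text
[ 3.14033238e+00 -1.47099209e-04 -1.57086426e+00]invalid input at $[0]: expected keys dx, dy, dz, twist, grip
invalid input at $[0]: expected keys dx, dy, dz, twist, grip
invalid input at $[0]: expected keys dx, dy, dz, twist, grip
```

View pics/wrist1.png

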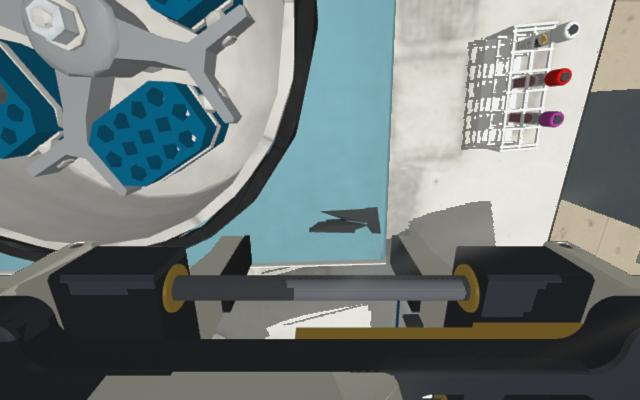

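The view is unchanged because the moves were refused: every row needs all five keys. I'll write the rows out in full.

```bash
python3 -m crank '[{"dx":-0.026,"dy":0.027,"dz":0,"twist":0,"grip":-0.3},{"dx":-0.052,"dy":0.054,"dz":0,"twist":0,"grip":-0.3},{"dx":-0.078,"dy":0.081,"dz":0,"twist":0,"grip":-0.3},{"dx":-0.104,"dy":0.108,"dz":0,"twist":0,"grip":-0.3},{"dx":-0.13,"dy":0.135,"dz":0,"twist":0,"grip":-0.3}]' 4; python3 -m crank '[{"dx":-0.026,"dy":0.027,"dz":0,"twist":0,"grip":-0.3},{"dx":-0.052,"dy":0.054,"dz":0,"twist":0,"grip":-0.3},{"dx":-0.078,"dy":0.081,"dz":0,"twist":0,"grip":-0.3},{"dx":-0.104,"dy":0.108,"dz":0,"twist":1,"grip":-0.3},{"dx":-0.13,"dy":0.135,"dz":0,"twist":1.6,"grip":-0.3}]'
python3 -m crank '[{"dx":0,"dy":0,"dz":-0.02,"twist":0,"grip":-0.3},{"dx":0,"dy":0,"dz":-0.04,"twist":0,"grip":-0.3},{"dx":0,"dy":0,"dz":-0.04,"twist":0,"grip":-0.3},{"dx":0,"dy":0,"dz":-0.04,"twist":0,"grip":-0.3},{"dx":0,"dy":0,"dz":-0.04,"twist":0,"grip":-0.3}]'
python3 - <<'E'
from h import *
print(arm.get_state()['ee_rot'])
for n in ["wrist","side"]: cv2.imwrite(f"pics/{n}1.png",arm.grab_frame(n)[:,:,::-1])
E
```

```text
t: 0.67
eef_pos: [0.5436, 0.1358, 0.2264]
ee_rot: [3.141, -0.0, -1.571]
force: [0.3, 1.4, 0.0]
width: 0.0598
gripper_force: 0.0
t: 1.08
eef_pos: [0.4135, 0.2709, 0.2268]
ee_rot: [-3.141, 0.001, -1.542]
force: [0.8, 0.3, 0.5]
width: 0.032
gripper_force: 0.0
t: 1.5
eef_pos: [0.4156, 0.2701, 0.1875]
ee_rot: [-3.141, 0.0, -1.543]
force: [-0.1, 0.3, -0.2]
width: 0.0301
gripper_force: 0.0
[-3.14080016e+00  1.70246422e-04 -1.54315067e+00]
```

View pics/wrist1.png

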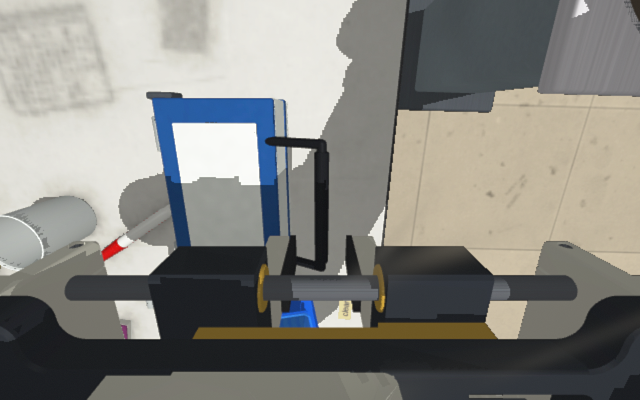

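The wrist view shows the bar running from about (322,142) to (321,267), between the fingers. The lid's far front corner is at (273,98).

```bash
python3 - <<'E'
from h import *
np.set_printoptions(precision=4,suppress=True)
st=arm.get_state()
for p,z in [((322,145),.123),((321,265),.123),((273,98),.103),((154,99),.103)]: print(plane("wrist",p,z,st))
E
```

```text
[0.415  0.2134 0.123 ]
[0.4127 0.321  0.123 ]
[0.456 0.179 0.103]
[0.5534 0.1824 0.103 ]
```

```bash
python3 -m crank '[{"dx":-0.0015,"dy":-0.002,"dz":-0.02,"twist":0,"grip":-0.3},{"dx":-0.0015,"dy":-0.002,"dz":-0.04,"twist":0,"grip":-0.3},{"dx":-0.0015,"dy":-0.002,"dz":-0.06,"twist":0,"grip":-0.3},{"dx":-0.0015,"dy":-0.002,"dz":-0.075,"twist":0,"grip":-0.3},{"dx":-0.0015,"dy":-0.002,"dz":-0.08,"twist":0,"grip":-0.3}]' 4; python3 -m crank '[{"dx":0,"dy":0,"dz":0,"twist":0,"grip":-0.3},{"dx":0,"dy":0,"dz":0,"twist":0,"grip":-0.6},{"dx":0,"dy":0,"dz":0,"twist":0,"grip":-0.8},{"dx":0,"dy":0,"dz":0,"twist":0,"grip":-1},{"dx":0,"dy":0,"dz":0,"twist":0,"grip":-1}]' 4
python3 -m crank '[{"dx":0,"dy":0,"dz":0,"twist":0,"grip":-1},{"dx":0,"dy":0,"dz":0,"twist":0,"grip":-1},{"dx":0,"dy":0,"dz":0,"twist":0,"grip":-1},{"dx":0,"dy":0,"dz":0,"twist":0,"grip":-1},{"dx":0,"dy":0,"dz":0,"twist":0,"grip":-1}]' 4
python3 - <<'E'
import numpy as np
h=np.array([.5545,.095]);b0=np.array([-140,28])/1e3
p=None
for d in np.arange(0,131,5):
    t=np.radians(d);v=np.array([b0[0]*np.cos(t)+b0[1]*np.sin(t),-b0[0]*np.sin(t)+b0[1]*np.cos(t)])
    print(d,round(t,3),np.round((v-b0)*1000,1),np.round(((v-p) if p is not None else v*0)*1000,1));p=v
E
```

```text
t: 2.02
eef_pos: [0.4133, 0.267, 0.1052]
ee_rot: [3.14, -0.001, -1.544]
force: [0.2, 0.6, -0.1]
width: 0.0307
gripper_force: 0.0
t: 2.43
eef_pos: [0.4148, 0.2687, 0.1078]
ee_rot: [-3.139, 0.002, -1.542]
force: [9.4, -2.5, 0.1]
width: 0.0125
gripper_force: 4.0
t: 2.85
eef_pos: [0.4152, 0.2687, 0.1079]
ee_rot: [-3.138, 0.002, -1.542]
force: [6.6, -2.5, 0.1]
width: 0.0119
gripper_force: 4.0
0 0.0 [0. 0.] [-0.  0.]
5 0.087 [ 3.  12.1] [ 3.  12.1]
10 0.175 [ 7.  23.9] [ 4.  11.8]
15 0.262 [12.  35.3] [ 5.  11.4]
20 0.349 [18.  46.2] [ 6.  10.9]
25 0.436 [25.  56.5] [ 6.9 10.3]
30 0.524 [32.8 66.2] [7.8 9.7]
35 0.611 [41.4 75.2] [8.6 9. ]
40 0.698 [50.8 83.4] [9.4 8.2]
45 0.785 [60.8 90.8] [10.1  7.4]
50 0.873 [71.5 97.2] [10.7  6.5]
55 0.96 [ 82.6 102.7] [11.2  5.5]
60 1.047 [ 94.2 107.2] [11.6  4.5]
65 1.134 [106.2 110.7] [12.   3.5]
70 1.222 [118.4 113.1] [12.2  2.4]
75 1.309 [130.8 114.5] [12.4  1.3]
80 1.396 [143.3 114.7] [12.5  0.3]
85 1.484 [155.7 113.9] [12.4 -0.8]
90 1.571 [168. 112.] [12.3 -1.9]
95 1.658 [180.1 109. ] [12.1 -3. ]
100 1.745 [191.9 105. ] [11.8 -4. ]
105 1.833 [203.3 100. ] [11.4 -5. ]
110 1.92 [214.2  94. ] [10.9 -6. ]
115 2.007 [224.5  87. ] [10.3 -6.9]
120 2.094 [234.2  79.2] [ 9.7 -7.8]
125 2.182 [243.2  70.6] [ 9.  -8.6]
130 2.269 [251.4  61.2] [ 8.2 -9.4]
```

```bash
python3 -m crank '[{"dx":0.0005,"dy":-0.0003,"dz":0,"twist":0,"grip":-1},{"dx":0.001,"dy":-0.0003,"dz":0,"twist":0,"grip":-1},{"dx":0.001,"dy":-0.0003,"dz":0,"twist":0,"grip":-1},{"dx":0.001,"dy":-0.0003,"dz":0,"twist":0,"grip":-1},{"dx":0.001,"dy":-0.0003,"dz":0,"twist":0,"grip":-1}]' 4
```

```text
t: 3.27
eef_pos: [0.4153, 0.2686, 0.1077]
ee_rot: [-3.14, 0.002, -1.542]
force: [1.3, 0.3, 5.2]
width: 0.0121
gripper_force: 4.0
```

```bash
python3 -m crank '[{"dx":0.0003,"dy":0,"dz":0.0015,"twist":0,"grip":-1},{"dx":0.0007,"dy":0,"dz":0.004,"twist":0,"grip":-1},{"dx":0.0013,"dy":0,"dz":0.006,"twist":0,"grip":-1},{"dx":0.0018,"dy":0,"dz":0.008,"twist":0,"grip":-1},{"dx":0.0018,"dy":0,"dz":0.008,"twist":0,"grip":-1}]' 4
```

```text
t: 3.68
eef_pos: [0.4166, 0.2684, 0.115]
ee_rot: [-3.141, 0.001, -1.543]
force: [3.0, 4.0, -2.5]
width: 0.0117
gripper_force: 4.0
```

```bash
python3 -m crank '[{"dx":0.001,"dy":0.0003,"dz":0.003,"twist":0,"grip":-1},{"dx":0.002,"dy":0.0005,"dz":0.006,"twist":0,"grip":-1},{"dx":0.003,"dy":0.0006,"dz":0.009,"twist":0,"grip":-1},{"dx":0.0043,"dy":0.0006,"dz":0.012,"twist":0,"grip":-1},{"dx":0.0053,"dy":0.0006,"dz":0.015,"twist":0,"grip":-1}]' 4
python3 - <<'E'
from h import *
print(arm.get_state()['force'], arm.get_state()['eef_pos']);cv2.imwrite("pics/side2.png",arm.grab_frame("side")[:,:,::-1]);s=arm.get_state();print(s['force'],s['eef_pos'])
E
```

```text
t: 4.1
eef_pos: [0.4211, 0.2683, 0.1296]
ee_rot: [3.141, 0.0, -1.543]
force: [-2.3, 5.4, -2.2]
width: 0.0113
gripper_force: 4.0
[-2.26034814  5.42496573 -2.17631453] [0.42107098 0.26834501 0.12960975]
[-3.17297133  4.16992754 -0.39660774] [0.42128233 0.26839244 0.13015613]
```

View pics/side2.png

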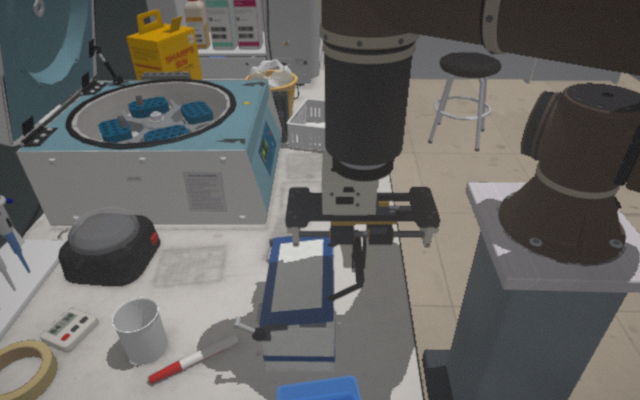

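The side view shows the lid lifting, with the bar held at about (360,255) and the case base unmoved.

```bash
python3 -m crank '[{"dx":0.001,"dy":0.0005,"dz":0.003,"twist":0,"grip":-1},{"dx":0.0025,"dy":0.001,"dz":0.0065,"twist":0,"grip":-1},{"dx":0.004,"dy":0.001,"dz":0.010,"twist":0,"grip":-1},{"dx":0.0055,"dy":0.001,"dz":0.013,"twist":0,"grip":-1},{"dx":0.0065,"dy":0.001,"dz":0.0145,"twist":0,"grip":-1}]' 4
```

```text
t: 4.57
eef_pos: [0.4274, 0.2686, 0.1442]
ee_rot: [3.14, -0.001, -1.543]
force: [-6.8, 1.2, 0.8]
width: 0.0115
gripper_force: 4.0
```

```bash
python3 -m crank '[{"dx":0.001,"dy":0.0005,"dz":0.0018,"twist":0,"grip":-1},{"dx":0.0022,"dy":0.001,"dz":0.004,"twist":0,"grip":-1},{"dx":0.0035,"dy":0.001,"dz":0.0063,"twist":0,"grip":-1},{"dx":0.0048,"dy":0.001,"dz":0.0085,"twist":0,"grip":-1},{"dx":0.0058,"dy":0.001,"dz":0.0098,"twist":0,"grip":-1}]' 4; python3 -c "
from h import *
s=arm.get_state();print(s['force'],s['eef_pos'])"
```

```text
t: 4.98
eef_pos: [0.4327, 0.2688, 0.1536]
ee_rot: [3.139, -0.002, -1.543]
force: [-7.3, -0.8, 1.8]
width: 0.0118
gripper_force: 4.0
[-7.34689802 -0.78264207  1.81703053] [0.43271503 0.26880724 0.1536448 ]
```

```bash
python3 -m crank '[{"dx":-0.0005,"dy":0,"dz":0.0004,"twist":0,"grip":-1},{"dx":-0.001,"dy":0,"dz":0.0006,"twist":0,"grip":-1},{"dx":-0.001,"dy":0,"dz":0.0006,"twist":0,"grip":-1},{"dx":-0.001,"dy":0,"dz":0.0006,"twist":0,"grip":-1},{"dx":-0.001,"dy":0,"dz":0.0006,"twist":0,"grip":-1}]' 4
```

```text
t: 5.4
eef_pos: [0.4327, 0.2691, 0.154]
ee_rot: [3.141, -0.002, -1.543]
force: [1.2, -6.2, -2.8]
width: 0.0118
gripper_force: 4.0
```

```bash
python3 -m crank '[{"dx":0.0013,"dy":-0.0005,"dz":0.0021,"twist":0,"grip":-1},{"dx":0.0026,"dy":-0.0008,"dz":0.0042,"twist":0,"grip":-1},{"dx":0.0039,"dy":-0.0008,"dz":0.0062,"twist":0,"grip":-1},{"dx":0.0053,"dy":-0.0008,"dz":0.0082,"twist":0,"grip":-1},{"dx":0.0068,"dy":-0.0008,"dz":0.0103,"twist":0,"grip":-1}]' 4
```

```text
t: 5.82
eef_pos: [0.4399, 0.2693, 0.1649]
ee_rot: [-3.142, -0.0, -1.543]
force: [2.9, -4.8, -4.2]
width: 0.0117
gripper_force: 4.0
```

```bash
python3 -m crank '[{"dx":0.0017,"dy":-0.0005,"dz":0.0018,"twist":0,"grip":-1},{"dx":0.0034,"dy":-0.0008,"dz":0.0037,"twist":0,"grip":-1},{"dx":0.005,"dy":-0.0008,"dz":0.0056,"twist":0,"grip":-1},{"dx":0.0066,"dy":-0.0008,"dz":0.0075,"twist":0,"grip":-1},{"dx":0.0082,"dy":-0.0008,"dz":0.0093,"twist":0,"grip":-1}]' 4
```

```text
t: 6.23
eef_pos: [0.4479, 0.2693, 0.1746]
ee_rot: [-3.141, 0.001, -1.543]
force: [-4.8, 0.7, 1.4]
width: 0.0117
gripper_force: 4.0
```

```bash
python3 -m crank '[{"dx":0.0014,"dy":0.0001,"dz":0.002,"twist":0,"grip":-1},{"dx":0.0031,"dy":0.0001,"dz":0.0038,"twist":0,"grip":-1},{"dx":0.0048,"dy":0.0001,"dz":0.0056,"twist":0,"grip":-1},{"dx":0.0065,"dy":0.0001,"dz":0.0074,"twist":0,"grip":-1},{"dx":0.0083,"dy":0.0002,"dz":0.0092,"twist":0,"grip":-1}]' 4
```

```text
t: 6.65
eef_pos: [0.4565, 0.2694, 0.1837]
ee_rot: [-3.141, 0.001, -1.543]
force: [-4.5, 3.1, 2.4]
width: 0.0122
gripper_force: 4.0
```

```bash
python3 -m crank '[{"dx":0.0019,"dy":0.0001,"dz":0.0017,"twist":0,"grip":-1},{"dx":0.0038,"dy":0.0001,"dz":0.0034,"twist":0,"grip":-1},{"dx":0.0057,"dy":0.0001,"dz":0.0050,"twist":0,"grip":-1},{"dx":0.0076,"dy":0.0002,"dz":0.0066,"twist":0,"grip":-1},{"dx":0.0094,"dy":0.0002,"dz":0.0082,"twist":0,"grip":-1}]' 4
```

```text
t: 7.07
eef_pos: [0.4661, 0.2697, 0.192]
ee_rot: [-3.141, 0.001, -1.543]
force: [-3.6, 1.7, 1.0]
width: 0.0116
gripper_force: 4.0
```

```bash
python3 -m crank '[{"dx":0.0018,"dy":0.0001,"dz":0.0018,"twist":0,"grip":-1},{"dx":0.0038,"dy":0.0002,"dz":0.0034,"twist":0,"grip":-1},{"dx":0.0058,"dy":0.0002,"dz":0.0049,"twist":0,"grip":-1},{"dx":0.0078,"dy":0.0003,"dz":0.0064,"twist":0,"grip":-1},{"dx":0.0098,"dy":0.0003,"dz":0.0078,"twist":0,"grip":-1}]' 4
```

```text
t: 7.48
eef_pos: [0.4759, 0.2698, 0.1993]
ee_rot: [-3.141, 0.001, -1.543]
force: [-0.4, 5.8, -2.5]
width: 0.0116
gripper_force: 4.0
```

```bash
python3 -m crank '[{"dx":0.0021,"dy":0.0001,"dz":0.0014,"twist":0,"grip":-1},{"dx":0.0042,"dy":0.0002,"dz":0.0028,"twist":0,"grip":-1},{"dx":0.0063,"dy":0.0002,"dz":0.0041,"twist":0,"grip":-1},{"dx":0.0084,"dy":0.0003,"dz":0.0054,"twist":0,"grip":-1},{"dx":0.0105,"dy":0.0003,"dz":0.0067,"twist":0,"grip":-1}]' 4
```

```text
t: 7.9
eef_pos: [0.4863, 0.27, 0.2058]
ee_rot: [-3.141, 0.0, -1.543]
force: [0.5, 5.5, -4.0]
width: 0.0112
gripper_force: 4.0
```

```bash
python3 -m crank '[{"dx":0.0024,"dy":0.0005,"dz":0.0008,"twist":0,"grip":-1},{"dx":0.0047,"dy":0.0009,"dz":0.002,"twist":0,"grip":-1},{"dx":0.007,"dy":0.001,"dz":0.0031,"twist":0,"grip":-1},{"dx":0.0092,"dy":0.001,"dz":0.0041,"twist":0,"grip":-1},{"dx":0.0114,"dy":0.001,"dz":0.0051,"twist":0,"grip":-1}]' 4
```

```text
t: 8.32
eef_pos: [0.4975, 0.2704, 0.2113]
ee_rot: [3.141, -0.0, -1.543]
force: [-2.1, 2.5, 0.1]
width: 0.0117
gripper_force: 4.0
```

```bash
python3 -m crank '[{"dx":0.0023,"dy":0.0001,"dz":0.001,"twist":0,"grip":-1},{"dx":0.0046,"dy":0.0002,"dz":0.0019,"twist":0,"grip":-1},{"dx":0.007,"dy":0.0002,"dz":0.0028,"twist":0,"grip":-1},{"dx":0.0094,"dy":0.0003,"dz":0.0037,"twist":0,"grip":-1},{"dx":0.0117,"dy":0.0003,"dz":0.0045,"twist":0,"grip":-1}]' 4
```

```text
t: 8.73
eef_pos: [0.5092, 0.2708, 0.2158]
ee_rot: [-3.142, -0.0, -1.543]
force: [-2.3, 0.7, 2.6]
width: 0.0117
gripper_force: 4.0
```

```bash
python3 -m crank '[{"dx":0.0024,"dy":0.0001,"dz":0.0011,"twist":0,"grip":-1},{"dx":0.0048,"dy":0.0002,"dz":0.0018,"twist":0,"grip":-1},{"dx":0.0072,"dy":0.0002,"dz":0.0025,"twist":0,"grip":-1},{"dx":0.0096,"dy":0.0003,"dz":0.0032,"twist":0,"grip":-1},{"dx":0.012,"dy":0.0003,"dz":0.0038,"twist":0,"grip":-1}]' 4
```

```text
t: 9.15
eef_pos: [0.5212, 0.2711, 0.2194]
ee_rot: [3.141, -0.0, -1.543]
force: [-1.5, -0.3, 1.5]
width: 0.0118
gripper_force: 4.0
```

```bash
python3 -m crank '[{"dx":0.0024,"dy":0.0001,"dz":0.0006,"twist":0,"grip":-1},{"dx":0.0048,"dy":0.0002,"dz":0.0011,"twist":0,"grip":-1},{"dx":0.0072,"dy":0.0002,"dz":0.0016,"twist":0,"grip":-1},{"dx":0.0096,"dy":0.0003,"dz":0.002,"twist":0,"grip":-1},{"dx":0.012,"dy":0.0003,"dz":0.0024,"twist":0,"grip":-1}]' 4
```

```text
t: 9.57
eef_pos: [0.5332, 0.2714, 0.2218]
ee_rot: [3.142, -0.0, -1.543]
force: [-1.0, -2.1, 1.0]
width: 0.0116
gripper_force: 4.0
```

```bash
python3 -m crank '[{"dx":0.0024,"dy":0,"dz":0.0005,"twist":0,"grip":-1},{"dx":0.0049,"dy":0,"dz":0.0008,"twist":0,"grip":-1},{"dx":0.0074,"dy":0,"dz":0.0011,"twist":0,"grip":-1},{"dx":0.0099,"dy":0.0001,"dz":0.0013,"twist":0,"grip":-1},{"dx":0.0124,"dy":0.0001,"dz":0.0014,"twist":0,"grip":-1}]' 4
```

```text
t: 9.98
eef_pos: [0.5457, 0.2718, 0.2232]
ee_rot: [-3.141, 0.0, -1.543]
force: [-0.6, -0.6, 1.1]
width: 0.012
gripper_force: 4.0
```

```bash
python3 -m crank '[{"dx":0.0025,"dy":0,"dz":0.0002,"twist":0,"grip":-1},{"dx":0.005,"dy":0,"dz":0.0003,"twist":0,"grip":-1},{"dx":0.0075,"dy":0,"dz":0.0004,"twist":0,"grip":-1},{"dx":0.01,"dy":0.0001,"dz":0.0004,"twist":0,"grip":-1},{"dx":0.0125,"dy":0.0001,"dz":0.0003,"twist":0,"grip":-1}]' 4
```

```text
t: 10.4
eef_pos: [0.5582, 0.2721, 0.2235]
ee_rot: [-3.141, 0.0, -1.543]
force: [-0.9, 0.4, -0.5]
width: 0.0117
gripper_force: 4.0
```

```bash
python3 -m crank '[{"dx":0.0025,"dy":0,"dz":-0.0001,"twist":0,"grip":-1},{"dx":0.005,"dy":0,"dz":-0.0002,"twist":0,"grip":-1},{"dx":0.0075,"dy":0,"dz":-0.0004,"twist":0,"grip":-1},{"dx":0.01,"dy":0.0001,"dz":-0.0006,"twist":0,"grip":-1},{"dx":0.0125,"dy":0.0001,"dz":-0.0008,"twist":0,"grip":-1}]' 4
```

```text
t: 10.82
eef_pos: [0.5707, 0.2723, 0.2227]
ee_rot: [-3.141, 0.001, -1.543]
force: [-0.2, 3.0, 0.0]
width: 0.0118
gripper_force: 4.0
```

```bash
cat > chk <<'E'
#!/usr/bin/env python3
import sys
from h import *
s=arm.get_state();f=s['force'];v=np.array([s['eef_pos'][0]-.5553,s['eef_pos'][2]+.0153-.095])
r=np.hypot(*v);th=np.arctan2(v[1],-v[0])-.1974
t=np.array([v[1],-v[0]])/r;ft=f[[0,2]]@t;fr=f[[0,2]]@v/r
print(f"t {s['t']:.2f} th {np.degrees(th):.1f} r {r*1e3:.1f} F {np.round(f,1)} ft {ft:.1f} fr {fr:.1f}",flush=True)
sys.exit(int(ft<-2.2))
E
chmod +x chk
python3 -m crank '[{"dx":0.0025,"dy":0,"dz":-0.0002,"twist":0,"grip":-1},{"dx":0.005,"dy":0.0002,"dz":-0.0005,"twist":0,"grip":-1},{"dx":0.0075,"dy":0.0004,"dz":-0.0009,"twist":0,"grip":-1},{"dx":0.01,"dy":0.0005,"dz":-0.0014,"twist":0,"grip":-1},{"dx":0.0123,"dy":0.0005,"dz":-0.0019,"twist":0,"grip":-1}]' 4 >/dev/null; ./chk
python3 -m crank '[{"dx":0.0015,"dy":0,"dz":-0.0003,"twist":0,"grip":-1},{"dx":0.003,"dy":0.0001,"dz":-0.0006,"twist":0,"grip":-1},{"dx":0.0045,"dy":0.0001,"dz":-0.001,"twist":0,"grip":-1},{"dx":0.006,"dy":0.0001,"dz":-0.0013,"twist":0,"grip":-1},{"dx":0.0074,"dy":0.0002,"dz":-0.0016,"twist":0,"grip":-1}]' 4 >/dev/null; ./chk
```

```text
t 11.23 th 89.8 r 143.8 F [0.4 3.2 0.5] ft 0.3 fr 0.6
t 11.65 th 92.8 r 143.8 F [0.  3.6 0.1] ft -0.0 fr 0.1
```

```bash
(python3 -m crank '[{"dx":0.0012,"dy":0.0002,"dz":-0.0003,"twist":0,"grip":-1},{"dx":0.0024,"dy":0.0003,"dz":-0.0006,"twist":0,"grip":-1},{"dx":0.0036,"dy":0.0003,"dz":-0.0009,"twist":0,"grip":-1},{"dx":0.0048,"dy":0.0003,"dz":-0.0012,"twist":0,"grip":-1},{"dx":0.0053,"dy":0.0003,"dz":-0.0013,"twist":0,"grip":-1}]' 4 >/dev/null; ./chk) &&
(python3 -m crank '[{"dx":0.0004,"dy":0,"dz":-0.0001,"twist":0,"grip":-1},{"dx":0.0008,"dy":0,"dz":-0.0002,"twist":0,"grip":-1},{"dx":0.0012,"dy":0,"dz":-0.0003,"twist":0,"grip":-1},{"dx":0.0015,"dy":0,"dz":-0.0004,"twist":0,"grip":-1},{"dx":0.0015,"dy":0,"dz":-0.0004,"twist":0,"grip":-1}]' 4 >/dev/null; ./chk) &&
(python3 -m crank '[{"dx":0.0004,"dy":0,"dz":-0.0001,"twist":0,"grip":-1},{"dx":0.0008,"dy":0,"dz":-0.0002,"twist":0,"grip":-1},{"dx":0.0012,"dy":0,"dz":-0.0003,"twist":0,"grip":-1},{"dx":0.0015,"dy":0,"dz":-0.0004,"twist":0,"grip":-1},{"dx":0.0015,"dy":0,"dz":-0.0004,"twist":0,"grip":-1}]' 4 >/dev/null; ./chk) &&
(python3 -m crank '[{"dx":0.0004,"dy":0,"dz":-0.0001,"twist":0,"grip":-1},{"dx":0.0008,"dy":0,"dz":-0.0002,"twist":0,"grip":-1},{"dx":0.0012,"dy":0,"dz":-0.0003,"twist":0,"grip":-1},{"dx":0.0015,"dy":0,"dz":-0.0004,"twist":0,"grip":-1},{"dx":0.0015,"dy":0,"dz":-0.0004,"twist":0,"grip":-1}]' 4 >/dev/null; ./chk) &&
(python3 -m crank '[{"dx":0.0004,"dy":0,"dz":-0.0001,"twist":0,"grip":-1},{"dx":0.0008,"dy":0,"dz":-0.0002,"twist":0,"grip":-1},{"dx":0.0012,"dy":0,"dz":-0.0003,"twist":0,"grip":-1},{"dx":0.0015,"dy":0,"dz":-0.0004,"twist":0,"grip":-1},{"dx":0.0015,"dy":0,"dz":-0.0004,"twist":0,"grip":-1}]' 4 >/dev/null; ./chk) &&
(python3 -m crank '[{"dx":0.0004,"dy":0,"dz":-0.0001,"twist":0,"grip":-1},{"dx":0.0008,"dy":0,"dz":-0.0002,"twist":0,"grip":-1},{"dx":0.0012,"dy":0,"dz":-0.0003,"twist":0,"grip":-1},{"dx":0.0015,"dy":0,"dz":-0.0004,"twist":0,"grip":-1},{"dx":0.0015,"dy":0,"dz":-0.0004,"twist":0,"grip":-1}]' 4 >/dev/null; ./chk)
```

```text
t 12.07 th 94.9 r 143.8 F [ 0.4  4.1 -0.5] ft 0.5 fr -0.3
t 12.48 th 95.5 r 143.8 F [0.2 3.4 0.1] ft 0.1 fr 0.2
t 12.90 th 96.1 r 143.8 F [ 0.2  3.5 -1.1] ft 0.5 fr -1.0
t 13.32 th 96.7 r 143.8 F [-0.1  5.7 -2.3] ft 0.6 fr -2.2
t 13.73 th 97.3 r 143.8 F [-0.3  5.5 -2.6] ft 0.5 fr -2.6
t 14.15 th 97.9 r 143.9 F [-1.9  5.2 -3. ] ft -0.8 fr -3.5
```

```bash
(python3 -m crank '[{"dx":0.0003,"dy":0.0003,"dz":-0.0002,"twist":0,"grip":-1},{"dx":0.0006,"dy":0.0006,"dz":-0.0004,"twist":0,"grip":-1},{"dx":0.0008,"dy":0.0006,"dz":-0.0006,"twist":0,"grip":-1},{"dx":0.0008,"dy":0.0006,"dz":-0.0006,"twist":0,"grip":-1},{"dx":0.0008,"dy":0.0006,"dz":-0.0006,"twist":0,"grip":-1}]' 4 >/dev/null; ./chk)&&
(python3 -m crank '[{"dx":0.0003,"dy":0,"dz":-0.0001,"twist":0,"grip":-1},{"dx":0.0006,"dy":0,"dz":-0.0002,"twist":0,"grip":-1},{"dx":0.0008,"dy":0,"dz":-0.0003,"twist":0,"grip":-1},{"dx":0.001,"dy":0,"dz":-0.0004,"twist":0,"grip":-1},{"dx":0.001,"dy":0,"dz":-0.0004,"twist":0,"grip":-1}]' 4 >/dev/null; ./chk)
```

```text
t 14.57 th 98.3 r 143.8 F [-0.7  2.  -1.6] ft -0.1 fr -1.7
t 14.98 th 98.8 r 143.8 F [-0.1  0.3 -2.6] ft 0.8 fr -2.5
```

```bash
(python3 -m crank '[{"dx":0.0004,"dy":0,"dz":-0.0003,"twist":0,"grip":-1},{"dx":0.0008,"dy":0,"dz":-0.0005,"twist":0,"grip":-1},{"dx":0.0011,"dy":0,"dz":-0.0006,"twist":0,"grip":-1},{"dx":0.0014,"dy":0,"dz":-0.0007,"twist":0,"grip":-1},{"dx":0.0014,"dy":0,"dz":-0.0007,"twist":0,"grip":-1}]' 4 >/dev/null; ./chk) &&
(python3 -m crank '[{"dx":0.0004,"dy":0,"dz":-0.0001,"twist":0,"grip":-1},{"dx":0.0008,"dy":0,"dz":-0.0003,"twist":0,"grip":-1},{"dx":0.0011,"dy":0,"dz":-0.0004,"twist":0,"grip":-1},{"dx":0.0014,"dy":0,"dz":-0.0005,"twist":0,"grip":-1},{"dx":0.0014,"dy":0,"dz":-0.0005,"twist":0,"grip":-1}]' 4 >/dev/null; ./chk) &&
(python3 -m crank '[{"dx":0.0004,"dy":0,"dz":-0.0001,"twist":0,"grip":-1},{"dx":0.0008,"dy":0,"dz":-0.0003,"twist":0,"grip":-1},{"dx":0.0011,"dy":0,"dz":-0.0004,"twist":0,"grip":-1},{"dx":0.0014,"dy":0,"dz":-0.0005,"twist":0,"grip":-1},{"dx":0.0014,"dy":0,"dz":-0.0005,"twist":0,"grip":-1}]' 4 >/dev/null; ./chk) &&
(python3 -m crank '[{"dx":0.0004,"dy":0,"dz":-0.0001,"twist":0,"grip":-1},{"dx":0.0008,"dy":0,"dz":-0.0003,"twist":0,"grip":-1},{"dx":0.0011,"dy":0,"dz":-0.0004,"twist":0,"grip":-1},{"dx":0.0014,"dy":0,"dz":-0.0005,"twist":0,"grip":-1},{"dx":0.0014,"dy":0,"dz":-0.0005,"twist":0,"grip":-1}]' 4 >/dev/null; ./chk) &&
(python3 -m crank '[{"dx":0.0004,"dy":0,"dz":-0.0001,"twist":0,"grip":-1},{"dx":0.0008,"dy":0,"dz":-0.0003,"twist":0,"grip":-1},{"dx":0.0011,"dy":0,"dz":-0.0004,"twist":0,"grip":-1},{"dx":0.0014,"dy":0,"dz":-0.0005,"twist":0,"grip":-1},{"dx":0.0014,"dy":0,"dz":-0.0005,"twist":0,"grip":-1}]' 4 >/dev/null; ./chk) &&
(python3 -m crank '[{"dx":0.0004,"dy":0,"dz":-0.0002,"twist":0,"grip":-1},{"dx":0.0008,"dy":0,"dz":-0.0003,"twist":0,"grip":-1},{"dx":0.0011,"dy":0,"dz":-0.0005,"twist":0,"grip":-1},{"dx":0.0014,"dy":0,"dz":-0.0006,"twist":0,"grip":-1},{"dx":0.0014,"dy":0,"dz":-0.0006,"twist":0,"grip":-1}]' 4 >/dev/null; ./chk)
```

```text
t 15.40 th 99.4 r 143.8 F [ 0.3  0.2 -1.3] ft 0.8 fr -1.1
t 15.82 th 100.0 r 143.8 F [-0.  -2.1 -0.7] ft 0.2 fr -0.7
t 16.23 th 100.6 r 143.8 F [ 1.  -1.2 -1.9] ft 1.7 fr -1.4
t 16.65 th 101.2 r 143.8 F [ 0.3 -0.8 -1.2] ft 0.7 fr -1.0
t 17.07 th 101.8 r 143.8 F [ 0.4 -0.2 -1.4] ft 0.9 fr -1.2
t 17.48 th 102.4 r 143.8 F [-1.2 -0.9 -3.5] ft 0.3 fr -3.7
```

```bash
(python3 -m crank '[{"dx":0.0004,"dy":0,"dz":-0.0003,"twist":0,"grip":-1},{"dx":0.0008,"dy":0,"dz":-0.0006,"twist":0,"grip":-1},{"dx":0.0011,"dy":0,"dz":-0.0008,"twist":0,"grip":-1},{"dx":0.0014,"dy":0,"dz":-0.0009,"twist":0,"grip":-1},{"dx":0.0014,"dy":0,"dz":-0.0009,"twist":0,"grip":-1}]' 4 >/dev/null; ./chk) &&
(python3 -m crank '[{"dx":0.0004,"dy":0,"dz":-0.0002,"twist":0,"grip":-1},{"dx":0.0008,"dy":0,"dz":-0.0003,"twist":0,"grip":-1},{"dx":0.0011,"dy":0,"dz":-0.0005,"twist":0,"grip":-1},{"dx":0.0014,"dy":0,"dz":-0.0006,"twist":0,"grip":-1},{"dx":0.0014,"dy":0,"dz":-0.0006,"twist":0,"grip":-1}]' 4 >/dev/null; ./chk) &&
(python3 -m crank '[{"dx":0.0004,"dy":0,"dz":-0.0002,"twist":0,"grip":-1},{"dx":0.0008,"dy":0,"dz":-0.0003,"twist":0,"grip":-1},{"dx":0.0011,"dy":0,"dz":-0.0005,"twist":0,"grip":-1},{"dx":0.0014,"dy":0,"dz":-0.0006,"twist":0,"grip":-1},{"dx":0.0014,"dy":0,"dz":-0.0006,"twist":0,"grip":-1}]' 4 >/dev/null; ./chk) &&
(python3 -m crank '[{"dx":0.0004,"dy":0,"dz":-0.0002,"twist":0,"grip":-1},{"dx":0.0008,"dy":0,"dz":-0.0003,"twist":0,"grip":-1},{"dx":0.0011,"dy":0,"dz":-0.0005,"twist":0,"grip":-1},{"dx":0.0014,"dy":0,"dz":-0.0006,"twist":0,"grip":-1},{"dx":0.0014,"dy":0,"dz":-0.0006,"twist":0,"grip":-1}]' 4 >/dev/null; ./chk) &&
(python3 -m crank '[{"dx":0.0004,"dy":0,"dz":-0.0002,"twist":0,"grip":-1},{"dx":0.0008,"dy":0,"dz":-0.0004,"twist":0,"grip":-1},{"dx":0.0011,"dy":0,"dz":-0.0006,"twist":0,"grip":-1},{"dx":0.0014,"dy":0,"dz":-0.0007,"twist":0,"grip":-1},{"dx":0.0014,"dy":0,"dz":-0.0007,"twist":0,"grip":-1}]' 4 >/dev/null; ./chk) &&
(python3 -m crank '[{"dx":0.0004,"dy":0,"dz":-0.0002,"twist":0,"grip":-1},{"dx":0.0008,"dy":0,"dz":-0.0004,"twist":0,"grip":-1},{"dx":0.0011,"dy":0,"dz":-0.0006,"twist":0,"grip":-1},{"dx":0.0014,"dy":0,"dz":-0.0007,"twist":0,"grip":-1},{"dx":0.0014,"dy":0,"dz":-0.0007,"twist":0,"grip":-1}]' 4 >/dev/null; ./chk) &&
(python3 -m crank '[{"dx":0.0004,"dy":0,"dz":-0.0002,"twist":0,"grip":-1},{"dx":0.0008,"dy":0,"dz":-0.0004,"twist":0,"grip":-1},{"dx":0.0011,"dy":0,"dz":-0.0006,"twist":0,"grip":-1},{"dx":0.0014,"dy":0,"dz":-0.0007,"twist":0,"grip":-1},{"dx":0.0014,"dy":0,"dz":-0.0007,"twist":0,"grip":-1}]' 4 >/dev/null; ./chk)
```

```text
t 17.90 th 103.1 r 143.8 F [-0.1 -0.4 -2.5] ft 1.0 fr -2.3
t 18.32 th 103.7 r 143.8 F [-0.3 -0.1 -2.6] ft 0.8 fr -2.5
t 18.73 th 104.2 r 143.8 F [-0.6  0.5 -2. ] ft 0.4 fr -2.0
t 19.15 th 104.9 r 143.8 F [-0.1  0.8 -3.2] ft 1.3 fr -2.9
t 19.57 th 105.5 r 143.8 F [-0.4  2.  -4. ] ft 1.4 fr -3.8
t 19.98 th 106.1 r 143.8 F [-0.8  2.3 -2.1] ft 0.2 fr -2.2
t 20.40 th 106.7 r 143.8 F [-0.8  3.6 -3.6] ft 0.9 fr -3.6
```

```bash
(python3 -m crank '[{"dx":0.0003,"dy":0.0001,"dz":-0.0004,"twist":0,"grip":-1},{"dx":0.0006,"dy":0.0003,"dz":-0.0007,"twist":0,"grip":-1},{"dx":0.0009,"dy":0.0003,"dz":-0.001,"twist":0,"grip":-1},{"dx":0.0012,"dy":0.0003,"dz":-0.0011,"twist":0,"grip":-1},{"dx":0.0012,"dy":0.0003,"dz":-0.0011,"twist":0,"grip":-1}]' 4 >/dev/null; ./chk) &&
(python3 -m crank '[{"dx":0.0004,"dy":0,"dz":-0.0002,"twist":0,"grip":-1},{"dx":0.0008,"dy":0,"dz":-0.0004,"twist":0,"grip":-1},{"dx":0.0011,"dy":0,"dz":-0.0006,"twist":0,"grip":-1},{"dx":0.0013,"dy":0,"dz":-0.0007,"twist":0,"grip":-1},{"dx":0.0013,"dy":0,"dz":-0.0007,"twist":0,"grip":-1}]' 4 >/dev/null; ./chk) &&
(python3 -m crank '[{"dx":0.0004,"dy":0,"dz":-0.0002,"twist":0,"grip":-1},{"dx":0.0008,"dy":0,"dz":-0.0004,"twist":0,"grip":-1},{"dx":0.0011,"dy":0,"dz":-0.0006,"twist":0,"grip":-1},{"dx":0.0013,"dy":0,"dz":-0.0007,"twist":0,"grip":-1},{"dx":0.0013,"dy":0,"dz":-0.0007,"twist":0,"grip":-1}]' 4 >/dev/null; ./chk) &&
(python3 -m crank '[{"dx":0.0004,"dy":0,"dz":-0.0002,"twist":0,"grip":-1},{"dx":0.0008,"dy":0,"dz":-0.0004,"twist":0,"grip":-1},{"dx":0.0011,"dy":0,"dz":-0.0006,"twist":0,"grip":-1},{"dx":0.0013,"dy":0,"dz":-0.0008,"twist":0,"grip":-1},{"dx":0.0013,"dy":0,"dz":-0.0008,"twist":0,"grip":-1}]' 4 >/dev/null; ./chk) &&
(python3 -m crank '[{"dx":0.0004,"dy":0,"dz":-0.0002,"twist":0,"grip":-1},{"dx":0.0008,"dy":0,"dz":-0.0004,"twist":0,"grip":-1},{"dx":0.0011,"dy":0,"dz":-0.0006,"twist":0,"grip":-1},{"dx":0.0013,"dy":0,"dz":-0.0008,"twist":0,"grip":-1},{"dx":0.0013,"dy":0,"dz":-0.0008,"twist":0,"grip":-1}]' 4 >/dev/null; ./chk) &&
(python3 -m crank '[{"dx":0.0004,"dy":0,"dz":-0.0002,"twist":0,"grip":-1},{"dx":0.0008,"dy":0,"dz":-0.0004,"twist":0,"grip":-1},{"dx":0.0011,"dy":0,"dz":-0.0006,"twist":0,"grip":-1},{"dx":0.0013,"dy":0,"dz":-0.0008,"twist":0,"grip":-1},{"dx":0.0013,"dy":0,"dz":-0.0008,"twist":0,"grip":-1}]' 4 >/dev/null; ./chk) &&
(python3 -m crank '[{"dx":0.0004,"dy":0,"dz":-0.0002,"twist":0,"grip":-1},{"dx":0.0008,"dy":0,"dz":-0.0004,"twist":0,"grip":-1},{"dx":0.0011,"dy":0,"dz":-0.0006,"twist":0,"grip":-1},{"dx":0.0013,"dy":0,"dz":-0.0008,"twist":0,"grip":-1},{"dx":0.0013,"dy":0,"dz":-0.0008,"twist":0,"grip":-1}]' 4 >/dev/null; ./chk)
```

```text
t 20.82 th 107.4 r 143.8 F [-0.7  1.2 -2.9] ft 0.8 fr -2.9
t 21.23 th 108.0 r 143.7 F [-0.1  1.3 -1.9] ft 0.9 fr -1.6
t 21.65 th 108.5 r 143.7 F [ 0.9  1.5 -1.2] ft 1.4 fr -0.6
t 22.07 th 109.2 r 143.7 F [ 0.2  1.1 -0.8] ft 0.5 fr -0.6
t 22.48 th 109.8 r 143.7 F [ 0.8  0.1 -0.4] ft 0.9 fr 0.1
t 22.90 th 110.4 r 143.7 F [1.7 1.8 0.2] ft 1.3 fr 1.0
t 23.32 th 111.0 r 143.7 F [1.  2.1 0.2] ft 0.7 fr 0.7
```

```bash
(python3 -m crank '[{"dx":0.0004,"dy":0,"dz":-0.0002,"twist":0,"grip":-1},{"dx":0.0008,"dy":0,"dz":-0.0004,"twist":0,"grip":-1},{"dx":0.0011,"dy":0,"dz":-0.0006,"twist":0,"grip":-1},{"dx":0.0013,"dy":0.0001,"dz":-0.0008,"twist":0,"grip":-1},{"dx":0.0013,"dy":0.0001,"dz":-0.0008,"twist":0,"grip":-1}]' 4 >/dev/null; ./chk) &&
(python3 -m crank '[{"dx":0.0004,"dy":0,"dz":-0.0002,"twist":0,"grip":-1},{"dx":0.0008,"dy":0,"dz":-0.0004,"twist":0,"grip":-1},{"dx":0.0011,"dy":0,"dz":-0.0006,"twist":0,"grip":-1},{"dx":0.0013,"dy":0.0001,"dz":-0.0008,"twist":0,"grip":-1},{"dx":0.0013,"dy":0.0001,"dz":-0.0008,"twist":0,"grip":-1}]' 4 >/dev/null; ./chk) &&
(python3 -m crank '[{"dx":0.0004,"dy":0,"dz":-0.0002,"twist":0,"grip":-1},{"dx":0.0008,"dy":0,"dz":-0.0004,"twist":0,"grip":-1},{"dx":0.0011,"dy":0,"dz":-0.0006,"twist":0,"grip":-1},{"dx":0.0013,"dy":0,"dz":-0.0008,"twist":0,"grip":-1},{"dx":0.0013,"dy":0,"dz":-0.0008,"twist":0,"grip":-1}]' 4 >/dev/null; ./chk) &&
(python3 -m crank '[{"dx":0.0004,"dy":0,"dz":-0.0002,"twist":0,"grip":-1},{"dx":0.0008,"dy":0,"dz":-0.0004,"twist":0,"grip":-1},{"dx":0.0011,"dy":0,"dz":-0.0006,"twist":0,"grip":-1},{"dx":0.0013,"dy":0,"dz":-0.0008,"twist":0,"grip":-1},{"dx":0.0013,"dy":0,"dz":-0.0008,"twist":0,"grip":-1}]' 4 >/dev/null; ./chk) &&
(python3 -m crank '[{"dx":0.0004,"dy":0,"dz":-0.0002,"twist":0,"grip":-1},{"dx":0.0008,"dy":0,"dz":-0.0004,"twist":0,"grip":-1},{"dx":0.0011,"dy":0,"dz":-0.0006,"twist":0,"grip":-1},{"dx":0.0013,"dy":0,"dz":-0.0008,"twist":0,"grip":-1},{"dx":0.0013,"dy":0,"dz":-0.0008,"twist":0,"grip":-1}]' 4 >/dev/null; ./chk) &&
(python3 -m crank '[{"dx":0.0004,"dy":0,"dz":-0.0002,"twist":0,"grip":-1},{"dx":0.0007,"dy":0,"dz":-0.0004,"twist":0,"grip":-1},{"dx":0.001,"dy":0,"dz":-0.0006,"twist":0,"grip":-1},{"dx":0.0012,"dy":0,"dz":-0.0008,"twist":0,"grip":-1},{"dx":0.0012,"dy":0,"dz":-0.0008,"twist":0,"grip":-1}]' 4 >/dev/null; ./chk) &&
(python3 -m crank '[{"dx":0.0004,"dy":0,"dz":-0.0002,"twist":0,"grip":-1},{"dx":0.0007,"dy":0,"dz":-0.0004,"twist":0,"grip":-1},{"dx":0.001,"dy":0,"dz":-0.0006,"twist":0,"grip":-1},{"dx":0.0012,"dy":0,"dz":-0.0008,"twist":0,"grip":-1},{"dx":0.0012,"dy":0,"dz":-0.0008,"twist":0,"grip":-1}]' 4 >/dev/null; ./chk)
```

```text
t 23.73 th 111.6 r 143.6 F [1.3 2.4 0.1] ft 1.0 fr 0.7
t 24.15 th 112.2 r 143.7 F [2.  2.4 0.5] ft 1.4 fr 1.5
t 24.57 th 112.8 r 143.6 F [1.7 2.2 0.5] ft 1.2 fr 1.4
t 24.98 th 113.4 r 143.6 F [ 1.1  3.  -0. ] ft 1.0 fr 0.6
t 25.40 th 114.0 r 143.7 F [ 0.8  1.7 -0.6] ft 1.0 fr -0.1
t 25.82 th 114.6 r 143.7 F [ 0.6  2.8 -1.4] ft 1.3 fr -0.8
t 26.23 th 115.1 r 143.7 F [-0.3  3.7 -1.9] ft 0.9 fr -1.7
```

```bash
(python3 -m crank '[{"dx":0.0003,"dy":0.0002,"dz":-0.0004,"twist":0,"grip":-1},{"dx":0.0006,"dy":0.0003,"dz":-0.0007,"twist":0,"grip":-1},{"dx":0.0009,"dy":0.0003,"dz":-0.0009,"twist":0,"grip":-1},{"dx":0.0011,"dy":0.0003,"dz":-0.0011,"twist":0,"grip":-1},{"dx":0.0011,"dy":0.0003,"dz":-0.0011,"twist":0,"grip":-1}]' 4 >/dev/null; ./chk) &&
(python3 -m crank '[{"dx":0.0004,"dy":0,"dz":-0.0003,"twist":0,"grip":-1},{"dx":0.0007,"dy":0,"dz":-0.0005,"twist":0,"grip":-1},{"dx":0.001,"dy":0,"dz":-0.0007,"twist":0,"grip":-1},{"dx":0.0012,"dy":0,"dz":-0.0009,"twist":0,"grip":-1},{"dx":0.0012,"dy":0,"dz":-0.0009,"twist":0,"grip":-1}]' 4 >/dev/null; ./chk) &&
(python3 -m crank '[{"dx":0.0004,"dy":0,"dz":-0.0003,"twist":0,"grip":-1},{"dx":0.0007,"dy":0,"dz":-0.0005,"twist":0,"grip":-1},{"dx":0.001,"dy":0,"dz":-0.0007,"twist":0,"grip":-1},{"dx":0.0012,"dy":0,"dz":-0.0009,"twist":0,"grip":-1},{"dx":0.0012,"dy":0,"dz":-0.0009,"twist":0,"grip":-1}]' 4 >/dev/null; ./chk) &&
(python3 -m crank '[{"dx":0.0004,"dy":0,"dz":-0.0003,"twist":0,"grip":-1},{"dx":0.0007,"dy":0,"dz":-0.0005,"twist":0,"grip":-1},{"dx":0.001,"dy":0,"dz":-0.0007,"twist":0,"grip":-1},{"dx":0.0012,"dy":0,"dz":-0.0009,"twist":0,"grip":-1},{"dx":0.0012,"dy":0,"dz":-0.0009,"twist":0,"grip":-1}]' 4 >/dev/null; ./chk) &&
(python3 -m crank '[{"dx":0.0004,"dy":0,"dz":-0.0003,"twist":0,"grip":-1},{"dx":0.0007,"dy":0,"dz":-0.0005,"twist":0,"grip":-1},{"dx":0.001,"dy":0,"dz":-0.0007,"twist":0,"grip":-1},{"dx":0.0012,"dy":0,"dz":-0.0009,"twist":0,"grip":-1},{"dx":0.0012,"dy":0,"dz":-0.0009,"twist":0,"grip":-1}]' 4 >/dev/null; ./chk) &&
(python3 -m crank '[{"dx":0.0004,"dy":0,"dz":-0.0003,"twist":0,"grip":-1},{"dx":0.0007,"dy":0,"dz":-0.0005,"twist":0,"grip":-1},{"dx":0.001,"dy":0,"dz":-0.0007,"twist":0,"grip":-1},{"dx":0.0012,"dy":0,"dz":-0.0009,"twist":0,"grip":-1},{"dx":0.0012,"dy":0,"dz":-0.0009,"twist":0,"grip":-1}]' 4 >/dev/null; ./chk) &&
(python3 -m crank '[{"dx":0.0004,"dy":0,"dz":-0.0003,"twist":0,"grip":-1},{"dx":0.0007,"dy":0,"dz":-0.0006,"twist":0,"grip":-1},{"dx":0.0009,"dy":0,"dz":-0.0008,"twist":0,"grip":-1},{"dx":0.0011,"dy":0,"dz":-0.001,"twist":0,"grip":-1},{"dx":0.0011,"dy":0,"dz":-0.001,"twist":0,"grip":-1}]' 4 >/dev/null; ./chk)
```

```text
t 26.65 th 115.8 r 143.7 F [ 0.1  2.4 -2.1] ft 1.3 fr -1.6
t 27.07 th 116.4 r 143.7 F [-0.4  2.  -0.8] ft 0.1 fr -0.8
t 27.48 th 117.0 r 143.6 F [-0.2  1.4 -1.9] ft 1.0 fr -1.6
t 27.90 th 117.6 r 143.6 F [-0.1  1.7 -2.8] ft 1.7 fr -2.2
t 28.32 th 118.2 r 143.7 F [-1.8  1.8 -2.4] ft 0.1 fr -3.0
t 28.73 th 118.8 r 143.7 F [-1.   2.5 -3.4] ft 1.4 fr -3.2
t 29.15 th 119.3 r 143.7 F [-0.2  2.1 -4.1] ft 2.5 fr -3.3
```

```bash
(python3 -m crank '[{"dx":0.0003,"dy":0.0001,"dz":-0.0004,"twist":0,"grip":-1},{"dx":0.0006,"dy":0.0002,"dz":-0.0008,"twist":0,"grip":-1},{"dx":0.0008,"dy":0.0002,"dz":-0.0011,"twist":0,"grip":-1},{"dx":0.0009,"dy":0.0002,"dz":-0.0013,"twist":0,"grip":-1},{"dx":0.0009,"dy":0.0002,"dz":-0.0013,"twist":0,"grip":-1}]' 4 >/dev/null; ./chk) &&
(python3 -m crank '[{"dx":0.0004,"dy":0,"dz":-0.0003,"twist":0,"grip":-1},{"dx":0.0007,"dy":0,"dz":-0.0006,"twist":0,"grip":-1},{"dx":0.0009,"dy":0,"dz":-0.0008,"twist":0,"grip":-1},{"dx":0.0011,"dy":0,"dz":-0.001,"twist":0,"grip":-1},{"dx":0.0011,"dy":0,"dz":-0.001,"twist":0,"grip":-1}]' 4 >/dev/null; ./chk) &&
(python3 -m crank '[{"dx":0.0004,"dy":0,"dz":-0.0003,"twist":0,"grip":-1},{"dx":0.0007,"dy":0,"dz":-0.0006,"twist":0,"grip":-1},{"dx":0.0009,"dy":0,"dz":-0.0008,"twist":0,"grip":-1},{"dx":0.0011,"dy":0,"dz":-0.001,"twist":0,"grip":-1},{"dx":0.0011,"dy":0,"dz":-0.001,"twist":0,"grip":-1}]' 4 >/dev/null; ./chk) &&
(python3 -m crank '[{"dx":0.0004,"dy":0,"dz":-0.0003,"twist":0,"grip":-1},{"dx":0.0007,"dy":0,"dz":-0.0006,"twist":0,"grip":-1},{"dx":0.0009,"dy":0,"dz":-0.0008,"twist":0,"grip":-1},{"dx":0.0011,"dy":0,"dz":-0.001,"twist":0,"grip":-1},{"dx":0.0011,"dy":0,"dz":-0.001,"twist":0,"grip":-1}]' 4 >/dev/null; ./chk) &&
(python3 -m crank '[{"dx":0.0004,"dy":0,"dz":-0.0003,"twist":0,"grip":-1},{"dx":0.0007,"dy":0,"dz":-0.0006,"twist":0,"grip":-1},{"dx":0.0009,"dy":0,"dz":-0.0008,"twist":0,"grip":-1},{"dx":0.0011,"dy":0,"dz":-0.001,"twist":0,"grip":-1},{"dx":0.0011,"dy":0,"dz":-0.001,"twist":0,"grip":-1}]' 4 >/dev/null; ./chk) &&
(python3 -m crank '[{"dx":0.0004,"dy":0,"dz":-0.0003,"twist":0,"grip":-1},{"dx":0.0007,"dy":0,"dz":-0.0006,"twist":0,"grip":-1},{"dx":0.0009,"dy":0,"dz":-0.0008,"twist":0,"grip":-1},{"dx":0.0011,"dy":0,"dz":-0.001,"twist":0,"grip":-1},{"dx":0.0011,"dy":0,"dz":-0.001,"twist":0,"grip":-1}]' 4 >/dev/null; ./chk) &&
(python3 -m crank '[{"dx":0.0004,"dy":0,"dz":-0.0003,"twist":0,"grip":-1},{"dx":0.0007,"dy":0,"dz":-0.0006,"twist":0,"grip":-1},{"dx":0.0009,"dy":0,"dz":-0.0008,"twist":0,"grip":-1},{"dx":0.0011,"dy":0,"dz":-0.001,"twist":0,"grip":-1},{"dx":0.0011,"dy":0,"dz":-0.001,"twist":0,"grip":-1}]' 4 >/dev/null; ./chk)
```

```text
t 29.57 th 120.0 r 143.7 F [-1.3  2.1 -3.1] ft 1.1 fr -3.2
t 29.98 th 120.6 r 143.6 F [-0.4  1.1 -3. ] ft 1.7 fr -2.5
t 30.40 th 121.2 r 143.6 F [ 0.   0.7 -1.8] ft 1.3 fr -1.3
t 30.82 th 121.8 r 143.6 F [ 0.4  1.  -1.2] ft 1.1 fr -0.6
t 31.23 th 122.3 r 143.6 F [-0.   1.  -1.3] ft 0.9 fr -0.9
t 31.65 th 122.9 r 143.6 F [ 0.1  1.8 -0.8] ft 0.6 fr -0.5
t 32.07 th 123.5 r 143.5 F [-0.   1.3 -0.8] ft 0.6 fr -0.6
```

```bash
(python3 -m crank '[{"dx":0.0003,"dy":0,"dz":-0.0003,"twist":0,"grip":-1},{"dx":0.0006,"dy":0,"dz":-0.0006,"twist":0,"grip":-1},{"dx":0.0009,"dy":0,"dz":-0.0008,"twist":0,"grip":-1},{"dx":0.0011,"dy":0,"dz":-0.001,"twist":0,"grip":-1},{"dx":0.0011,"dy":0,"dz":-0.001,"twist":0,"grip":-1}]' 4 |tail -2; ./chk) &&
(python3 -m crank '[{"dx":0.0004,"dy":0,"dz":-0.0003,"twist":0,"grip":-1},{"dx":0.0007,"dy":0,"dz":-0.0006,"twist":0,"grip":-1},{"dx":0.0009,"dy":0,"dz":-0.0008,"twist":0,"grip":-1},{"dx":0.0011,"dy":0,"dz":-0.001,"twist":0,"grip":-1},{"dx":0.0011,"dy":0,"dz":-0.001,"twist":0,"grip":-1}]' 4 >/dev/null; ./chk) &&
(python3 -m crank '[{"dx":0.0003,"dy":0,"dz":-0.0003,"twist":0,"grip":-1},{"dx":0.0006,"dy":0,"dz":-0.0006,"twist":0,"grip":-1},{"dx":0.0009,"dy":0,"dz":-0.0008,"twist":0,"grip":-1},{"dx":0.0011,"dy":0,"dz":-0.0011,"twist":0,"grip":-1},{"dx":0.0011,"dy":0,"dz":-0.0011,"twist":0,"grip":-1}]' 4 >/dev/null; ./chk) &&
(python3 -m crank '[{"dx":0.0003,"dy":0,"dz":-0.0003,"twist":0,"grip":-1},{"dx":0.0006,"dy":0,"dz":-0.0006,"twist":0,"grip":-1},{"dx":0.0009,"dy":0,"dz":-0.0008,"twist":0,"grip":-1},{"dx":0.0011,"dy":0,"dz":-0.0011,"twist":0,"grip":-1},{"dx":0.0011,"dy":0,"dz":-0.0011,"twist":0,"grip":-1}]' 4 >/dev/null; ./chk) &&
(python3 -m crank '[{"dx":0.0003,"dy":0,"dz":-0.0003,"twist":0,"grip":-1},{"dx":0.0006,"dy":0,"dz":-0.0006,"twist":0,"grip":-1},{"dx":0.0009,"dy":0,"dz":-0.0008,"twist":0,"grip":-1},{"dx":0.0011,"dy":0,"dz":-0.0011,"twist":0,"grip":-1},{"dx":0.0011,"dy":0,"dz":-0.0011,"twist":0,"grip":-1}]' 4 >/dev/null; ./chk)
python3 - <<'E'
from h import *
for n in ["scene","side"]: cv2.imwrite(f"pics/{n}3.png",arm.grab_frame(n)[:,:,::-1])
a=cv2.imread('pics/side3.png')[150:400,150:450];b=cv2.imread('pics/scene3.png')[60:260,180:440]
o=np.zeros((600,800,3),np.uint8);o[:400,:480]=cv2.resize(a,(480,400));o[:240,480:792]=cv2.resize(b,(312,240));cv2.imwrite('pics/c3.png',o[:400])
E
```

```text
width: 0.0115
gripper_force: 4.0
t 32.48 th 124.1 r 143.6 F [-2.7  2.  -0.6] ft -1.5 fr -2.3
t 32.90 th 124.6 r 143.5 F [-4.   2.1 -0.3] ft -2.6 fr -3.1
```

View pics/c3.png

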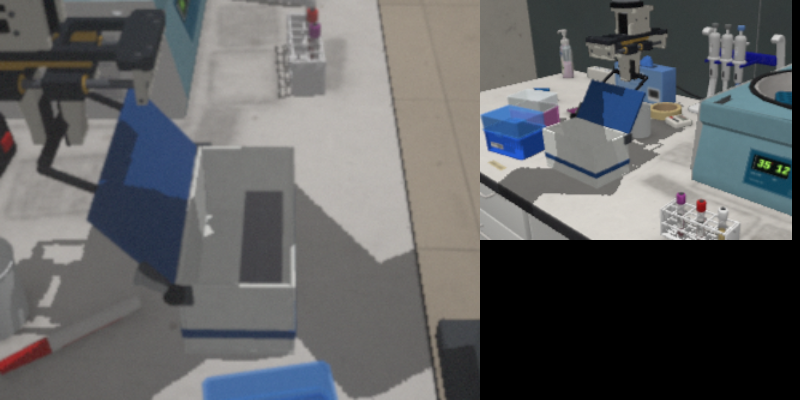

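The side view shows the lid leaning back with the interior and grey strip visible, and the case has not moved. The tangential force has reversed at about 124°, so this is probably the stay. One more small step should confirm it.

```bash
python3 -m crank '[{"dx":0.0002,"dy":0,"dz":-0.0003,"twist":0,"grip":-1},{"dx":0.0004,"dy":0,"dz":-0.0006,"twist":0,"grip":-1},{"dx":0.0005,"dy":0,"dz":-0.0008,"twist":0,"grip":-1},{"dx":0.0005,"dy":0,"dz":-0.0009,"twist":0,"grip":-1},{"dx":0.0005,"dy":0,"dz":-0.0009,"twist":0,"grip":-1}]' 4 |tail -2; ./chk
```

```text
width: 0.012
gripper_force: 4.0
t 33.42 th 125.0 r 143.6 F [-4.8  2.2  3. ] ft -5.5 fr -1.4
```

```bash
python3 -m crank '[{"dx":-0.0005,"dy":0,"dz":0.0004,"twist":0,"grip":-1},{"dx":-0.0005,"dy":0,"dz":0.0004,"twist":0,"grip":-1},{"dx":-0.0005,"dy":0,"dz":0.0004,"twist":0,"grip":-1},{"dx":-0.0005,"dy":0,"dz":0.0004,"twist":0,"grip":-1},{"dx":-0.0005,"dy":0,"dz":0.0004,"twist":0,"grip":-1}]' 4 |tail -2; ./chk
python3 -m crank '[{"dx":0,"dy":0,"dz":0,"twist":0,"grip":-0.85},{"dx":0,"dy":0,"dz":0,"twist":0,"grip":-0.7},{"dx":0,"dy":0,"dz":0,"twist":0,"grip":-0.55},{"dx":0,"dy":0,"dz":0,"twist":0,"grip":-0.4},{"dx":0,"dy":0,"dz":0,"twist":0,"grip":-0.4}]' 4;./chk
```

```text
width: 0.012
gripper_force: 4.0
t 33.83 th 124.8 r 143.5 F [-3.9  2.4  2.6] ft -4.6 fr -1.0
t: 34.25
eef_pos: [0.6592, 0.274, 0.179]
ee_rot: [-3.141, -0.001, -1.543]
force: [-0.8, 0.4, 0.3]
width: 0.0249
gripper_force: 0.0
t 34.25 th 125.0 r 143.8 F [-0.8  0.4  0.3] ft -0.8 fr -0.4
```

```bash
python3 -m crank '[{"dx":0,"dy":0,"dz":0.006,"twist":0,"grip":-0.4},{"dx":0,"dy":0,"dz":0.02,"twist":0,"grip":-0.4},{"dx":0,"dy":0,"dz":0.045,"twist":0,"grip":-0.4},{"dx":0,"dy":0,"dz":0.075,"twist":0,"grip":-0.4},{"dx":0,"dy":0,"dz":0.095,"twist":0,"grip":-0.4}]' 4
python3 -m crank '[{"dx":-0.035,"dy":0,"dz":0.01,"twist":0,"grip":-0.3},{"dx":-0.07,"dy":0,"dz":0.02,"twist":0,"grip":-0.3},{"dx":-0.105,"dy":0,"dz":0.02,"twist":0,"grip":-0.3},{"dx":-0.14,"dy":0,"dz":0.02,"twist":0,"grip":-0.3},{"dx":-0.173,"dy":0,"dz":0.02,"twist":0,"grip":-0.3}]' 4
python3 - <<'E'
from h import *
import json
s=arm.get_state();cv2.imwrite("pics/w4.png",arm.grab_frame("wrist")[:,:,::-1]);print(s['eef_pos'],s['ee_rot'],s['t'])
json.dump({k:list(map(float,s[k])) for k in('eef_pos','ee_rot')},open('w4.json','w'))
E
```

```text
t: 34.67
eef_pos: [0.6596, 0.2742, 0.2775]
ee_rot: [-3.139, 0.0, -1.543]
force: [0.4, 0.0, 1.5]
width: 0.0263
gripper_force: 0.0
t: 35.08
eef_pos: [0.4844, 0.274, 0.2948]
ee_rot: [-3.141, 0.001, -1.543]
force: [0.2, 1.8, 0.9]
width: 0.0309
gripper_force: 0.0
[0.48437724 0.27396291 0.29478957] [-3.14052172e+00  6.20916058e-04 -1.54336693e+00] 35.0833
```

View pics/w4.png

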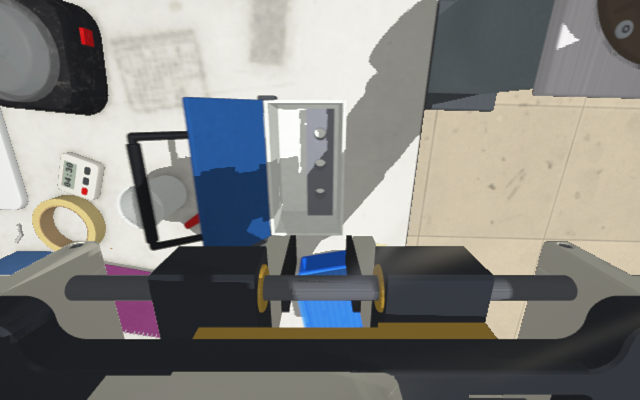

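The lid is standing open by itself. The strip spans about (301–333, 108–215), with holes near (320,133), (320,163) and (320,191).

```bash
python3 - <<'E'
import cv2
a=cv2.imread('pics/w4.png')[90:240,255:355];cv2.imwrite('pics/c4.png',cv2.resize(a,(400,600),interpolation=cv2.INTER_CUBIC))
E
```

```text
(no output)
```

View pics/c4.png

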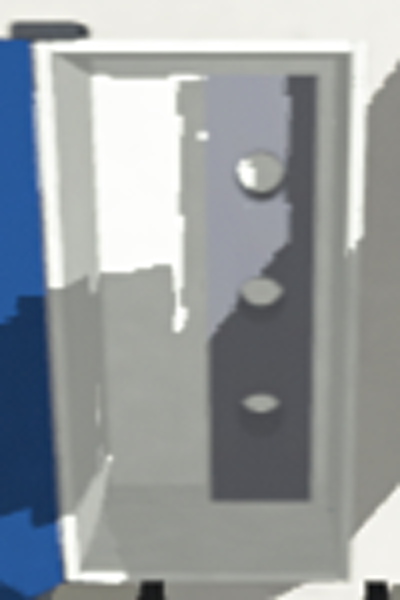

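```bash
python3 - <<'E'
from h import *
import json
np.set_printoptions(precision=4,suppress=True)
st=json.load(open('w4.json'))
g=lambda u,v,z:plane("wrist",(254.6+u/4,89.6+v/4),z,st)
for p in [(260,172),(261,298),(261,414)]: print("hole",g(*p,.04))
c=[g(*p,.04) for p in [(205,75),(317,75),(310,498),(212,498)]];print("strip",*c,np.mean(c,0))
r=[g(*p,.095) for p in [(36,42),(364,42),(350,580),(66,580)]];print("rim",*r,np.mean(r,0))
E
```

```text
hole [0.4861 0.2225 0.04  ]
hole [0.4845 0.2683 0.04  ]
hole [0.4833 0.3134 0.04  ]
strip [0.5063 0.1898 0.04  ] [0.467  0.1887 0.04  ] [0.4631 0.3474 0.04  ] [0.5017 0.3485 0.04  ] [0.4845 0.2686 0.04  ]
rim [0.5546 0.1818 0.095 ] [0.4557 0.1791 0.095 ] [0.4508 0.3568 0.095 ] [0.5503 0.3596 0.095 ] [0.5028 0.2693 0.095 ]
```

```bash
python3 -m crank '[{"dx":-0.005,"dy":-0.035,"dz":0,"twist":0,"grip":-0.3},{"dx":-0.01,"dy":-0.07,"dz":0,"twist":0,"grip":-0.3},{"dx":-0.015,"dy":-0.105,"dz":0,"twist":0,"grip":-0.3},{"dx":-0.02,"dy":-0.14,"dz":0,"twist":0,"grip":-0.3},{"dx":-0.024,"dy":-0.174,"dz":0,"twist":0,"grip":-0.3}]' 4 >/dev/null
python3 -m crank '[{"dx":-0.005,"dy":-0.03,"dz":-0.02,"twist":0,"grip":-0.3},{"dx":-0.01,"dy":-0.06,"dz":-0.04,"twist":0,"grip":-0.3},{"dx":-0.015,"dy":-0.09,"dz":-0.06,"twist":0,"grip":-0.3},{"dx":-0.02,"dy":-0.12,"dz":-0.08,"twist":0,"grip":-0.3},{"dx":-0.023,"dy":-0.15,"dz":-0.1,"twist":0,"grip":-0.3}]' 4 
python3 -m crank '[{"dx":0,"dy":-0.024,"dz":-0.01,"twist":0,"grip":-0.3},{"dx":0,"dy":-0.024,"dz":-0.015,"twist":0,"grip":-0.3},{"dx":0,"dy":-0.024,"dz":-0.015,"twist":0,"grip":-0.3},{"dx":0,"dy":-0.024,"dz":-0.015,"twist":0,"grip":-0.3},{"dx":0,"dy":-0.024,"dz":-0.015,"twist":0,"grip":-0.3}]' 4 
python3 - <<'E'
from h import *
s=arm.get_state();f=arm.grab_frame("wrist");cv2.imwrite("pics/w5.png",f[:,:,::-1]);print(s['eef_pos'],s['ee_rot'],s['t'])
h=cv2.cvtColor(f,cv2.COLOR_RGB2HSV);m=cv2.inRange(h,(135,80,40),(165,255,255))
n,l,st,c=cv2.connectedComponentsWithStats(m)
for i in range(1,n):
    if st[i,4]>60: print(st[i],c[i],plane("wrist",c[i],.087,s))
E
```

```text
t: 35.97
eef_pos: [0.4384, -0.0511, 0.1942]
ee_rot: [-3.139, 0.0, -1.543]
force: [0.2, -0.1, -0.7]
width: 0.0308
gripper_force: 0.0
t: 36.38
eef_pos: [0.4394, -0.073, 0.18]
ee_rot: [-3.14, 0.0, -1.542]
force: [0.1, -0.8, 0.4]
width: 0.0306
gripper_force: 0.0
[ 0.4394354  -0.07302936  0.17995697] [-3.14009440e+00  6.91860278e-05 -1.54225628e+00] 36.3833
[318 190  16  19 193] [325.07772021 198.28497409] [ 0.43407412 -0.0768474   0.087     ]
```

View pics/w5.png

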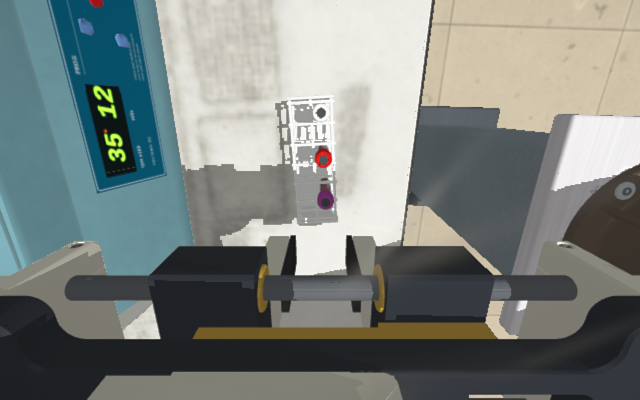

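The purple cap top is at about (325,201), next to red at (323,158) and white at (320,113). It lies between the fingers, slightly towards -x.

```bash
python3 -m crank '[{"dx":-0.0045,"dy":-0.002,"dz":-0.025,"twist":0,"grip":-0.3},{"dx":-0.0045,"dy":-0.002,"dz":-0.055,"twist":0,"grip":-0.3},{"dx":-0.0045,"dy":-0.002,"dz":-0.085,"twist":0,"grip":-0.3},{"dx":-0.0045,"dy":-0.002,"dz":-0.105,"twist":0,"grip":-0.3},{"dx":-0.0045,"dy":-0.002,"dz":-0.114,"twist":0,"grip":-0.3}]' 8
python3 -m crank '[{"dx":0,"dy":0,"dz":0,"twist":0,"grip":-0.4},{"dx":0,"dy":0,"dz":0,"twist":0,"grip":-0.5},{"dx":0,"dy":0,"dz":0,"twist":0,"grip":-0.6},{"dx":0,"dy":0,"dz":0,"twist":0,"grip":-0.7},{"dx":0,"dy":0,"dz":0,"twist":0,"grip":-1}]' 8
python3 -m crank '[{"dx":0,"dy":0,"dz":0,"twist":0,"grip":-1},{"dx":0,"dy":0,"dz":0,"twist":0,"grip":-1},{"dx":0,"dy":0,"dz":0,"twist":0,"grip":-1},{"dx":0,"dy":0,"dz":0,"twist":0,"grip":-1},{"dx":0,"dy":0,"dz":0,"twist":0,"grip":-1}]' 8
```

```text
t: 36.85
eef_pos: [0.4332, -0.0749, 0.0631]
ee_rot: [3.139, -0.0, -1.542]
force: [0.9, 0.2, 0.3]
width: 0.0307
gripper_force: 0.0
t: 37.27
eef_pos: [0.4351, -0.0752, 0.0662]
ee_rot: [-3.139, 0.0, -1.542]
force: [0.0, 0.9, 2.0]
width: 0.0154
gripper_force: 8.0
t: 37.68
eef_pos: [0.4353, -0.0754, 0.0661]
ee_rot: [-3.139, 0.0, -1.542]
force: [0.6, 0.4, 6.5]
width: 0.0157
gripper_force: 8.0
```

```bash
python3 -m crank '[{"dx":0,"dy":0,"dz":0.01,"twist":0,"grip":-1},{"dx":0,"dy":0,"dz":0.035,"twist":0,"grip":-1},{"dx":0,"dy":0,"dz":0.07,"twist":0,"grip":-1},{"dx":0,"dy":0,"dz":0.105,"twist":0,"grip":-1},{"dx":0,"dy":0,"dz":0.125,"twist":0,"grip":-1}]' 8
python3 -m crank '[{"dx":0,"dy":0.005,"dz":0.015,"twist":-6,"grip":-1},{"dx":0.003,"dy":0.025,"dz":0.03,"twist":-12,"grip":-1},{"dx":0.007,"dy":0.055,"dz":0.04,"twist":-18,"grip":-1},{"dx":0.011,"dy":0.085,"dz":0.04,"twist":-24,"grip":-1},{"dx":0.016,"dy":0.115,"dz":0.04,"twist":-30,"grip":-1}]' 8 | head -3
python3 -m crank '[{"dx":0.003,"dy":0.025,"dz":0,"twist":-6,"grip":-1},{"dx":0.006,"dy":0.05,"dz":0,"twist":-12,"grip":-1},{"dx":0.01,"dy":0.075,"dz":0,"twist":-18,"grip":-1},{"dx":0.014,"dy":0.1,"dz":0,"twist":-24,"grip":-1},{"dx":0.018,"dy":0.125,"dz":0,"twist":-30,"grip":-1}]' 8 | head -3
python3 -m crank '[{"dx":0.004,"dy":0.025,"dz":0,"twist":-6,"grip":-1},{"dx":0.008,"dy":0.05,"dz":0,"twist":-12,"grip":-1},{"dx":0.012,"dy":0.075,"dz":0,"twist":-18,"grip":-1},{"dx":0.014,"dy":0.095,"dz":0,"twist":-24,"grip":-1},{"dx":0.0155,"dy":0.104,"dz":0,"twist":-30,"grip":-1}]' 8
python3 -m crank '[{"dx":0,"dy":0,"dz":-0.01,"twist":0,"grip":-1},{"dx":0,"dy":0,"dz":-0.02,"twist":0,"grip":-1},{"dx":0,"dy":0,"dz":-0.03,"twist":0,"grip":-1},{"dx":0,"dy":0,"dz":-0.035,"twist":0,"grip":-1},{"dx":0,"dy":0,"dz":-0.035,"twist":0,"grip":-1}]' 8
python3 - <<'E'
from h import *
s=arm.get_state();print(s['eef_pos'],s['t'])
W=arm.grab_frame("wrist");S=arm.grab_frame("side");C=arm.grab_frame("scene")
for n,f in zip("wsc",(W,S,C)): cv2.imwrite(f"pics/{n}6.png",f[:,:,::-1])
o=np.zeros((600,800,3),np.uint8);o[:400,:640]=W;o[400:600,:240]=S[200:400,220:460];o[400:600,240:560]=C[60:260,150:470]
o[400:600,560:800]=cv2.resize(C[190:290,310:430],(240,200));cv2.imwrite('pics/c6.png',o[:,:,::-1])
E
```

```text
t: 38.1
eef_pos: [0.4352, -0.0756, 0.1939]
ee_rot: [-3.138, 0.0, -1.543]
force: [0.3, -0.1, -0.2]
width: 0.015
gripper_force: 8.0
t: 38.52
eef_pos: [0.4502, 0.0406, 0.2312]
ee_rot: [-3.14, 0.002, -2.073]
t: 38.93
eef_pos: [0.4679, 0.1656, 0.2302]
ee_rot: [3.141, 0.0, -2.595]
t: 39.35
eef_pos: [0.4837, 0.2706, 0.2298]
ee_rot: [3.142, -0.0, -3.118]
force: [0.1, 0.3, -0.1]
width: 0.0154
gripper_force: 8.0
t: 39.77
eef_pos: [0.4828, 0.267, 0.1932]
ee_rot: [-3.14, -0.002, -3.113]
force: [-0.6, -0.4, 0.2]
width: 0.0154
gripper_force: 8.0
[0.48282623 0.26703854 0.19323006] 39.7667
```

View pics/c6.png

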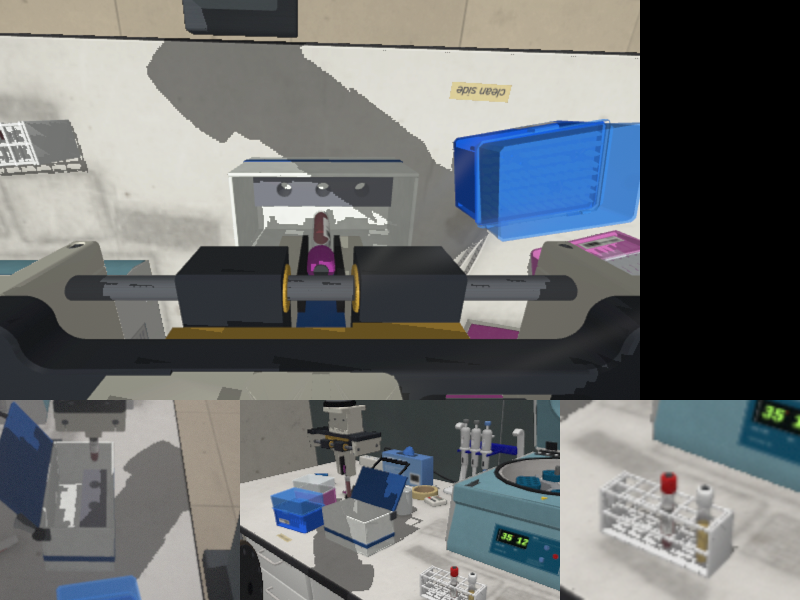

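The wrist view shows the middle hole at about (322,189) and the tube's lower end at about (321,213), hanging straight. The rack and the other two tubes are undisturbed.

```bash
python3 - <<'E'
from h import *
np.set_printoptions(precision=4,suppress=True)
s=arm.get_state()
for u,v in [(285,189),(322,189),(362,188)]: print("hole",plane("wrist",(u,v),.04,s))
c=[plane("wrist",p,.04,s) for p in [(253,177),(391,177),(393,207),(252,207)]];print("strip",*c,np.mean(c,0))
print("tube bottom",plane("wrist",(321,214),s['eef_pos'][2]-.062,s), s['eef_pos'])
I=cv2.imread('pics/w6.png')[170:215,295:350];print(I[:,27].astype(int).sum(1)//3);print((I[18].astype(int).sum(1)//3))
E
```

```text
hole [0.4886 0.2269 0.04  ]
hole [0.4874 0.2699 0.04  ]
hole [0.4849 0.3164 0.04  ]
strip [0.4754 0.1903 0.04  ] [0.4708 0.3488 0.04  ] [0.5072 0.355  0.04  ] [0.512  0.1874 0.04  ] [0.4914 0.2703 0.04  ]
tube bottom [0.483  0.2686 0.1334] [0.4839 0.2682 0.1954]
[125 124 125 136 139 137 131  77  70  72  71  71  85 137 140 139 167 247
 243 120  83  86  86  87  87  86  95 127 132 133 132 132 132 133 132 131
 163 244 242 241 230 190 103  64  64]
[132 132 133 132 132 132 133 132 133 132 133 133 133 132 133 133 133 133
 134 132 102  69  60  80 142 211 243 243 163 133 108  88  70  64  64  67
  71  73  73  72  72  72  72  72  73  72  72  72  71  72  72  72  71  73
  72]
```

```bash
python3 - <<'E'
from h import *
np.set_printoptions(precision=4,suppress=True)
s=arm.get_state();print(s['t'])
for p in [(321,182.5),(321,186.2),(321,189.7),(322,177),(322,196.5)]: print(plane("wrist",p,.04,s))
I=cv2.imread('pics/w6.png').astype(int).sum(2)//3
for r in range(181,192): print(r,I[r,306:336])
E
```

```text
39.9167
[0.4796 0.2686 0.04  ]
[0.4841 0.2687 0.04  ]
[0.4883 0.2688 0.04  ]
[0.4731 0.2695 0.04  ]
[0.4966 0.2702 0.04  ]
181 [84 84 83 84 84 84 72 70 71 71 70 71 71 71 70 70 71 70 70 71 70 71 72 72
 71 72 71 72 71 72]
182 [133 133 133 133 133 131  94  85  84  85  85  85  73  73  76  84  85  84
  85  81  75  71  72  72  72  73  72  73  72  72]
183 [135 135 135 134 135 135 132 132 132 134 134 128  88  95 109 134 137 136
 136 124 100  80  72  72  73  72  72  73  72  72]
184 [133 134 134 133 134 134 135 134 135 135 132 119 113 135 139 140 140 140
 139 139 137 113  82  72  72  72  72  73  73  73]
185 [133 135 134 134 134 133 134 134 134 133 117 117 136 141 140 138 139 138
 139 140 140 137 106  75  72  73  73  73  72  72]
186 [133 133 134 134 133 134 133 134 132 124  95 100 134 165 169 168 167 143
 139 140 140 134  92  70  69  73  72  72  72  72]
187 [132 133 133 132 133 133 133 134 132 112  78  68 119 236 246 248 247 168
 140 137 133 106  72  64  70  72  73  72  72  72]
188 [133 133 132 133 133 133 133 134 132 102  69  60  80 142 211 243 243 163
 133 108  88  70  64  64  67  71  73  73  72  72]
189 [133 133 133 133 133 132 133 132 127 100  69  65  73  81  98 113 120 102
  92  86  71  64  65  64  67  71  72  72  72  72]
190 [132 132 133 132 132 132 132 133 129 103  71  72  78  79  80  81  83  85
  85  87  84  71  67  65  67  70  72  72  72  73]
191 [132 132 132 133 133 133 133 133 132 113  75  73  77  81  84  85  86  87
  88  87  86  84  80  78  79  84  84  73  71  72]
```

```bash
python3 -m crank '[{"dx":0.002,"dy":0,"dz":-0.015,"twist":0,"grip":-1},{"dx":0.002,"dy":0,"dz":-0.035,"twist":0,"grip":-1},{"dx":0.002,"dy":0,"dz":-0.055,"twist":0,"grip":-1},{"dx":0.002,"dy":0,"dz":-0.07,"twist":0,"grip":-1},{"dx":0.002,"dy":0,"dz":-0.07,"twist":0,"grip":-1}]' 8
python3 -m crank '[{"dx":0,"dy":0,"dz":0,"twist":0,"grip":-1},{"dx":0,"dy":0,"dz":0,"twist":0,"grip":-1},{"dx":0,"dy":0,"dz":0,"twist":0,"grip":-1},{"dx":0,"dy":0,"dz":0,"twist":0,"grip":-1},{"dx":0,"dy":0,"dz":0,"twist":0,"grip":-1}]' 8
python3 - <<'E'
from h import *
s=arm.get_state();print(s['eef_pos'],s['t'])
W=arm.grab_frame("wrist")[:,:,::-1];cv2.imwrite("pics/w7.png",W)
cv2.imwrite('pics/c7.png',cv2.resize(W[150:270,240:400],(800,600),interpolation=cv2.INTER_CUBIC))
E
```

```text
t: 40.33
eef_pos: [0.4845, 0.2672, 0.1226]
ee_rot: [-3.139, -0.003, -3.114]
force: [-0.1, -0.3, -0.4]
width: 0.0155
gripper_force: 8.0
t: 40.75
eef_pos: [0.486, 0.2688, 0.126]
ee_rot: [3.14, 0.001, -3.114]
force: [1.0, 0.0, -0.7]
width: 0.0158
gripper_force: 8.0
[0.48600318 0.26881819 0.12596587] 40.75
```

View pics/c7.png

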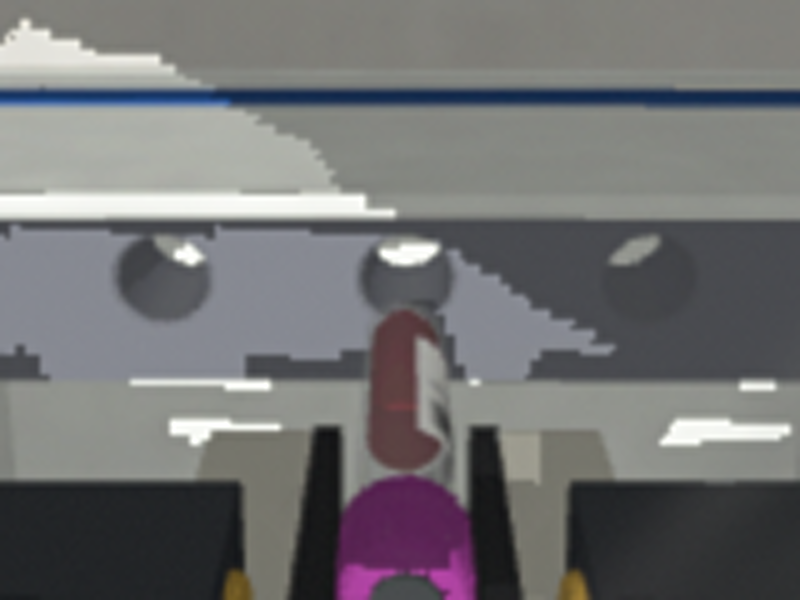

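```bash
python3 - <<'E'
from h import *
np.set_printoptions(precision=4,suppress=True)
s=arm.get_state();c=arm.get_calibration("wrist")
T=np.eye(4);T[:3,:3]=R.from_euler('xyz',s['ee_rot']).as_matrix();T[:3,3]=s['eef_pos'];M=np.linalg.inv(T@c['tool_from_camera'])
def pr(p):
    q=M@np.r_[p,1];u=c['fx']*q[0]/q[2]+c['cx'];v=c['fy']*q[1]/q[2]+c['cy'];return ((u-240+.4)*5,(v-150+.4)*5)
g=lambda u,v,z:plane("wrist",(239.6+u/5,149.6+v/5),z,s)
for p in [(165,278),(407,278),(649,278),(407,235),(407,321)]: print(p,g(*p,.04))
print("strip edges",g(407,220,.04),g(407,380,.04),"rim front inner/outer",g(300,193,.095),g(300,218,.095))
e=s['eef_pos']
print("pred tube: bottom c",pr([e[0],e[1],e[2]-.062]),"front",pr([e[0]-.005,e[1],e[2]-.062]),"cap top",pr([e[0],e[1],e[2]+.025]))
E
```

```text
(165, 278) [0.4867 0.2245 0.04  ]
(407, 278) [0.4854 0.2692 0.04  ]
(649, 278) [0.4841 0.3139 0.04  ]
(407, 235) [0.4771 0.269  0.04  ]
(407, 321) [0.4939 0.2695 0.04  ]
strip edges [0.4742 0.2689 0.04  ] [0.5058 0.2698 0.04  ] rim front inner/outer [0.4542 0.2532 0.095 ] [0.4578 0.2532 0.095 ]
pred tube: bottom c (np.float64(404.2326223008631), np.float64(327.0940726354749)) front (np.float64(405.07328182457786), np.float64(299.21500748138806)) cap top (np.float64(404.06631826330215), np.float64(613.7940885830507))
```

```bash
python3 -m crank '[{"dx":-0.0005,"dy":0.0003,"dz":-0.005,"twist":0,"grip":-1},{"dx":-0.0005,"dy":0.0003,"dz":-0.01,"twist":0,"grip":-1},{"dx":-0.0005,"dy":0.0003,"dz":-0.016,"twist":0,"grip":-1},{"dx":-0.0005,"dy":0.0003,"dz":-0.022,"twist":0,"grip":-1},{"dx":-0.0005,"dy":0.0003,"dz":-0.028,"twist":0,"grip":-1}]' 8
python3 -m crank '[{"dx":0,"dy":0,"dz":-0.005,"twist":0,"grip":-1},{"dx":0,"dy":0,"dz":-0.01,"twist":0,"grip":-1},{"dx":0,"dy":0,"dz":-0.015,"twist":0,"grip":-1},{"dx":0,"dy":0,"dz":-0.02,"twist":0,"grip":-1},{"dx":0,"dy":0,"dz":-0.025,"twist":0,"grip":-1}]' 8
```

```text
t: 41.22
eef_pos: [0.485, 0.2686, 0.0961]
ee_rot: [-3.141, -0.001, -3.114]
force: [0.0, 0.2, 0.5]
width: 0.0153
gripper_force: 8.0
t: 41.63
eef_pos: [0.4852, 0.2688, 0.0716]
ee_rot: [-3.142, 0.0, -3.114]
force: [-0.3, 0.1, -0.1]
width: 0.0156
gripper_force: 8.0
```

```bash
python3 -m crank '[{"dx":0,"dy":0,"dz":-0.001,"twist":0,"grip":-1},{"dx":0,"dy":0,"dz":-0.002,"twist":0,"grip":-1},{"dx":0,"dy":0,"dz":-0.003,"twist":0,"grip":-1},{"dx":0,"dy":0,"dz":-0.004,"twist":0,"grip":-1},{"dx":0,"dy":0,"dz":-0.0045,"twist":0,"grip":-1}]' 8
python3 -m crank '[{"dx":0,"dy":0,"dz":-0.0003,"twist":0,"grip":-1},{"dx":0,"dy":0,"dz":-0.0006,"twist":0,"grip":-1},{"dx":0,"dy":0,"dz":-0.0008,"twist":0,"grip":-1},{"dx":0,"dy":0,"dz":-0.001,"twist":0,"grip":-1},{"dx":0,"dy":0,"dz":-0.001,"twist":0,"grip":-1}]' 8
```

```text
t: 42.05
eef_pos: [0.4852, 0.2688, 0.0676]
ee_rot: [3.141, 0.0, -3.114]
force: [0.1, 0.7, 0.1]
width: 0.015
gripper_force: 8.0
t: 42.47
eef_pos: [0.4852, 0.2688, 0.0666]
ee_rot: [3.142, -0.0, -3.114]
force: [0.2, 0.5, -0.5]
width: 0.0154
gripper_force: 8.0
```

```bash
python3 -m crank '[{"dx":0,"dy":0,"dz":-0.0003,"twist":0,"grip":-1},{"dx":0,"dy":0,"dz":-0.0006,"twist":0,"grip":-1},{"dx":0,"dy":0,"dz":-0.0009,"twist":0,"grip":-1},{"dx":0,"dy":0,"dz":-0.001,"twist":0,"grip":-1},{"dx":0,"dy":0,"dz":-0.001,"twist":0,"grip":-1}]' 8
```

```text
t: 42.88
eef_pos: [0.4857, 0.2691, 0.0662]
ee_rot: [3.141, 0.001, -3.113]
force: [0.8, -1.3, 4.9]
width: 0.0152
gripper_force: 8.0
```

```bash
python3 -m crank '[{"dx":0,"dy":0,"dz":0,"twist":0,"grip":-0.9},{"dx":0,"dy":0,"dz":0,"twist":0,"grip":-0.7},{"dx":0,"dy":0,"dz":0,"twist":0,"grip":-0.5},{"dx":0,"dy":0,"dz":0,"twist":0,"grip":-0.3},{"dx":0,"dy":0,"dz":0,"twist":0,"grip":-0.3}]' 8
python3 -m crank '[{"dx":0,"dy":0,"dz":0.01,"twist":0,"grip":-0.3},{"dx":0,"dy":0,"dz":0.03,"twist":0,"grip":-0.3},{"dx":0,"dy":0,"dz":0.06,"twist":0,"grip":-0.3},{"dx":0,"dy":0,"dz":0.09,"twist":0,"grip":-0.3},{"dx":0,"dy":0,"dz":0.12,"twist":0,"grip":-0.3}]' 8
python3 -m crank '[{"dx":0,"dy":0,"dz":0.02,"twist":0,"grip":-0.3},{"dx":0,"dy":0,"dz":0.03,"twist":0,"grip":-0.3},{"dx":0,"dy":0,"dz":0.03,"twist":0,"grip":-0.3},{"dx":0,"dy":0,"dz":0.03,"twist":0,"grip":-0.3},{"dx":0,"dy":0,"dz":0.03,"twist":0,"grip":-0.3}]' 8
python3 - <<'E'
from h import *
s=arm.get_state();print(s['eef_pos'],s['t'])
W=arm.grab_frame("wrist");S=arm.grab_frame("side");C=arm.grab_frame("scene")
o=np.zeros((600,800,3),np.uint8);o[:360,:480]=cv2.resize(W[120:240,240:400],(480,360));o[:300,480:]=cv2.resize(S[210:380,220:400],(320,300))
o[360:,:320]=cv2.resize(C[80:260,150:390],(320,240));o[360:,320:608]=cv2.resize(C[200:300,310:430],(288,240));cv2.imwrite('pics/c8.png',o[:,:,::-1])
h=cv2.cvtColor(W,cv2.COLOR_RGB2HSV);m=cv2.inRange(h,(135,80,40),(165,255,255))
m[:, :240]=0;m[:,400:]=0;n,l,t,c=cv2.connectedComponentsWithStats(m);print(t[1:],[plane("wrist",k,.085,s) for k in c[1:]])
E
```

```text
t: 43.3
eef_pos: [0.485, 0.2686, 0.0653]
ee_rot: [-3.141, -0.0, -3.114]
force: [-0.4, -0.4, -0.3]
width: 0.0284
gripper_force: 0.0
t: 43.72
eef_pos: [0.4849, 0.2685, 0.1874]
ee_rot: [-3.141, -0.0, -3.114]
force: [0.2, 0.1, -0.8]
width: 0.0305
gripper_force: 0.0
t: 44.13
eef_pos: [0.4845, 0.2683, 0.2142]
ee_rot: [-3.14, -0.002, -3.114]
force: [0.8, 0.2, -0.2]
width: 0.0305
gripper_force: 0.0
[0.48446212 0.26828795 0.21422188] 44.1333
[[314 184  15  17 158]] [array([0.48265333, 0.26894524, 0.085     ])]
```

View pics/c8.png

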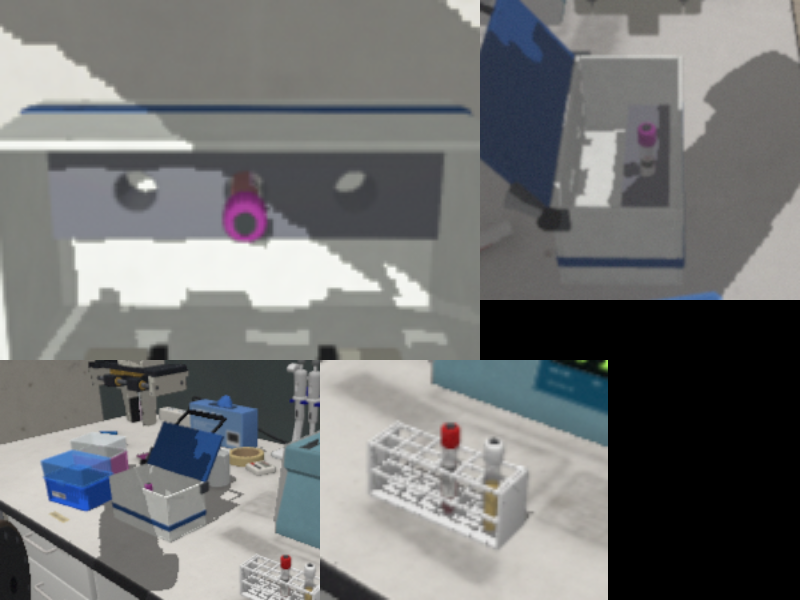

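The final views show the purple tube standing in the middle hole, the lid leaning open by itself, and the rack with its red and white tubes as they were. I'll hand it in.

```bash
python3 -c "
from station import arm
print(arm.job_done())"
```

```text
the job is handed in; nothing more can be done
None
```

I handed the job in at about 44 s: the lid leans open on its stay (about 124–125°), and the purple tube stands seated in the case's middle hole. The rack and the other two tubes look undisturbed. The case showed no visible shift, though lid-bar forces reached about 7–9 N against the 7 N limit for a moment while gripping the bar and early in the lift.

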